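# Tidy the dining table: tiffin pails on the hook, turners in the spoon stand

## Robot

A 7-joint arm with a two-finger parallel gripper is mounted at the origin on the work surface. World frame = base frame: x ahead of the robot, y to its left, z up, the work surface at z = 0. Lengths are in m, angles in rad, forces in N, time in s.
With the tool pointing down it reaches from about 0.425 to 0.875 m from the base axis. Payload 8.4 kg.
Tool frame: the origin (TCP) lies on the centre line of the jaws, within the pads' length; the fingertips stand 14 mm ahead of it and the grasp point (between the pads) lies 5 mm behind it; z points along the fingers, x is the direction in which the jaws open and shut, and the axes are right-handed (so a half turn about z gives the same grasp; the last joint's range is limited). The gripper opens to 87 mm and grips with 3 to 60 N. Pads are 19 mm wide; open, the fingers measure 117 mm over their backs; the gripper's body (75 mm by 190 mm) begins 51 mm behind the grasp point.
Start: joints at [-1.356, 0.333, 0.04, 1.465, -0.013, 1.343, -0.059], TCP at [0.201, 0.618, 0.237] pointing down, gripper open.
Joint ranges: [-2.58, 2.58], [-0.38, 2.09], [-1.3, 1.39], [0.25, 2.4], [-1.5, 4.64], [0.08, 2.09], [-2.65, 2.65]. Speed limits (rad/s): [2.22, 2.22, 2.79, 2.79, 3.14, 3.14, 3.14].

## Interface

Orientations are given as a 3x3 rotation matrix whose columns are the frame's x, y, z axes.
In Python, from rig import env gives the robot as it stands.
- The arm moves only by the tool step_arm, never from a script. Its argument "targets" is a list of rows, each a list of 3 entries, a list of its own where there are three numbers: the shift along the world's x, y, z in m, then the turn, a rotation vector about the world's x, y, z in rad, then the finger opening in m, from 0 to 0.087. In form: [[[x, y, z], [ax, ay, az], grip], ...]. A call has 1 to 10 rows; each row shifts and turns the commanded pose from where the row before left it; what a row does not reach is not made up. A row lasts 1/12 s, in which the tool goes at most 41.7 mm and 7.16 degrees, less where a joint would pass 70% of its speed; a pose out of reach is approached as far as the arm can. A call is refused whole if a number of a shift passes 0.0417 or a number of a turn 0.125, either way. A call with a gripper value outside its range is refused whole. The fingers move at their own pace and stop on an object; "newtons" is the grip in N (left out, the last holds). Time passes only in rows, so rows that do not move let the fingers close. It gives the time, the measured TCP pose, the force and the opening at its end, in the units of the state.
- env.observe(): the state, without advancing time (a new reading comes with each control period).
- env.grab_frame(name): name is "scene" or "top"; returns (picture, depth): 480x640x3 uint8, blue, green, red; 480x640 float32, m along the optical axis (not along the pixel's ray), 0 where there is no reading.
- env.camera_params(name): a dict with "fx", "fy", "cx", "cy" (pixels), "k1" (the pictures are not rectified: a ray, as slopes to the right and down, at radius r is drawn at 1 + k1 r^2 times it, then the intrinsics apply), "pose" (4x4, takes a point from camera to world coordinates). Camera axes: x right, y down, z forward; pixel columns grow to the right and rows downward; lengths in m; the calibration is good to about 2 mm. A picture is of the moment at which its call begins. camera_params takes no time and is no camera call.
- env.hand_in(): hands the job in, once; it reports no verdict.
The state is a dict: "time_s": time; "q": joint angles; "dq": joint speeds; "joint_torque": joint torques, N m; "eef_pos": TCP position; "eef_rot": TCP orientation; "ft_force": force on the tool from outside, world axes, zero at the start; "ft_torque": the same for the moment, N m; "grip_width": finger opening in m.
Only numpy, scipy, OpenCV 4.12 (cv2) and the standard library are available. Lean on these libraries where they do the work, as an engineer would, in place of code of your own. Each camera call takes 0.05 s, during which the arm holds its last target. There are 200 camera calls.

## Task

The meal is over: hang all the tiffin pails that are on the table by their arches on the one hook, one after the other, the largest first so that it hangs nearest the post, and let go of each before bringing the next. Also slide each of the two flat turners, blade first, fully home into the slot of the spoon stand that fits its width (wide in wide, narrow in narrow). Leave the rest of the table as it is.

Things in the scene. Friction and masses are not known exactly. Their poses are not given: they have to be found in the camera images.
- pail_large: large tiffin pail, may be absent: steel cylinder with closed lid, dia 70, 70 tall, 340 g. Stiff arch of 7 wire in its x-z plane: up from x = +-31 to 102 above the underside, then sloping to a peak (wire axis at 128). On the peak a square red grip 16 x 16, from 130 to 160 above the underside. Origin: centre of underside, z up; upright at the start (sizes in mm)
- seat_large (a point): point under the peak of the large pail's arch, 118 above its underside, where the axis of the hook's bar comes to lie when the pail hangs in the V of the arch (48 above the lid; the wire's underside is about 4 above this point) (sizes in mm)
- pail_medium: medium tiffin pail, may be absent: steel cylinder with closed lid, dia 58, 62 tall, 270 g. Stiff arch of 7 wire in its x-z plane: up from x = +-25 to 94 above the underside, then sloping to a peak (wire axis at 120). On the peak a square green grip 16 x 16, from 122 to 152 above the underside. Origin: centre of underside, z up; upright at the start (sizes in mm)
- seat_medium (a point): point under the peak of the medium pail's arch, 109 above its underside, where the axis of the hook's bar comes to lie when the pail hangs in the V of the arch (47 above the lid; the wire's underside is about 4 above this point) (sizes in mm)
- pail_small: small tiffin pail, may be absent: steel cylinder with closed lid, dia 46, 54 tall, 200 g. Stiff arch of 7 wire in its x-z plane: up from x = +-19 to 86 above the underside, then sloping to a peak (wire axis at 112). On the peak a square blue grip 16 x 16, from 114 to 144 above the underside. Origin: centre of underside, z up; upright at the start (sizes in mm)
- seat_small (a point): point under the peak of the small pail's arch, 99 above its underside, where the axis of the hook's bar comes to lie when the pail hangs in the V of the arch (45 above the lid; the wire's underside is about 4 above this point) (sizes in mm)
- hook_stand: fixed hook stand. Origin at the foot of its post (dia 16), z up. A round dark steel arm, dia 8, runs level from the post along the body's -y, its axis 265 above the table; 207 from the post's axis it bends into an upturned tip (top 18 above the arm's axis, reaching to 215). Wooden foot 12 thick under the arm, 100 wide in x, y = -160 to +40 (sizes in mm)
- hook_root (a point): on the arm's axis where it leaves the post (8 from the post's axis) (sizes in mm)
- hook_end (a point): on the arm's axis where it bends up into the tip (207 from the post's axis) (sizes in mm)
- turner_wide: wide flat turner lying on the table, about 170 g: steel blade 80 long (x) x 60 wide (y) x 4 thick, and behind it a straight black handle 18 wide x 18 high, from x = -40 to -134, its underside flush with the blade's. Origin at the centre of the blade's underside; +x is the leading edge, z up. Centre of mass about 12 behind the origin. (sizes in mm)
- turner_narrow: narrow flat turner lying on the table, about 140 g: steel blade 80 long (x) x 42 wide (y) x 4 thick, and behind it a straight orange handle 18 wide x 18 high, from x = -40 to -134, its underside flush with the blade's. Origin at the centre of the blade's underside; +x is the leading edge, z up. Centre of mass about 12 behind the origin. (sizes in mm)
- spoon_stand: fixed white stand, 80 deep (x) x 142 wide x 29 high; two level slots side by side, open at its -x face, walled at the back. Slot floors 12 above the table; slots 11 high, 72 deep, under lips reaching in 14 from each side (middle open above). A turner fully home has its origin 32 inside the mouth, 8 of the blade still outside. Origin: centre of underside (sizes in mm)
- slot_wide (a point): centre of the lower edge of the mouth of the wide slot (68 wide, black floor), +x points into the slot, z up (sizes in mm)
- slot_narrow (a point): centre of the lower edge of the mouth of the narrow slot (50 wide, orange floor), +x points into the slot, z up (sizes in mm)
- thali: steel compartment thali 170 x 250 x 20; origin at the centre of the underside. A bystander, to be left alone (sizes in mm)
- katori: white ceramic katori, diameter 84, 40 high; origin at the centre of the underside. A bystander, to be left alone (sizes in mm)
- ghee_pot: steel ghee pot with brass twist cap, diameter 80, 90 high; origin at the centre of the underside. A bystander, to be left alone (sizes in mm)
- tumbler: copper tumbler, diameter 68, 95 high; origin at the centre of the underside. A bystander, to be left alone (sizes in mm)
- pickle_jar: amber pickle jar, diameter 68, 100 high; origin at the centre of the underside. A bystander, to be left alone (sizes in mm)
- shaker: blue ceramic shaker, diameter 42, 75 high; origin at the centre of the underside. A bystander, to be left alone (sizes in mm)
Not all that is in view belongs to the job. What is shaped like the pail_large but pink or purple is not meant.

How it is judged:
On the way, in this order (a step that is already met when the one before it is completed fails the run):
1. the large pail hangs on the hook, let go (x of seat_large in the frame of hook_stand between -0.01 and 0.01 m and y of seat_large in the frame of hook_stand between -0.207 and -0.015 m and z of seat_large in the frame of hook_stand between 0.257 and 0.273 m and angle between pail_large's own z axis and vertical below 0.2 rad and contact force between the fingers and pail_large below 0.2 N), for 0.3 s.
2. the medium pail hangs on the hook, let go (x of seat_medium in the frame of hook_stand between -0.01 and 0.01 m and y of seat_medium in the frame of hook_stand between -0.207 and -0.015 m and z of seat_medium in the frame of hook_stand between 0.257 and 0.273 m and angle between pail_medium's own z axis and vertical below 0.2 rad and contact force between the fingers and pail_medium below 0.2 N), for 0.3 s.
3. the small pail hangs on the hook, let go (x of seat_small in the frame of hook_stand between -0.01 and 0.01 m and y of seat_small in the frame of hook_stand between -0.207 and -0.015 m and z of seat_small in the frame of hook_stand between 0.257 and 0.273 m and angle between pail_small's own z axis and vertical below 0.2 rad and contact force between the fingers and pail_small below 0.2 N), for 0.3 s.
At the end, for the whole second after the job is handed in: Each pail hangs at rest by its peak on the arm between post and tip (seat within 10 mm sideways, 8 mm in height, tilt under 0.2 rad), larger nearer the post; each turner is in its own slot, at most 12 mm short of home, 8 mm off its middle, within 0.2 rad; all released (all of step 1 and all of step 2 and all of step 3 and linear speed of each of pail_large, pail_medium, pail_small below 0.05 m/s and ((y of hook_root in the frame of pail_large above 0 m and y of pail_medium in the frame of pail_large below 0 m) or (y of hook_root in the frame of pail_large below 0 m and y of pail_medium in the frame of pail_large above 0 m)) and ((y of hook_root in the frame of pail_large above 0 m and y of pail_small in the frame of pail_large below 0 m) or (y of hook_root in the frame of pail_large below 0 m and y of pail_small in the frame of pail_large above 0 m)) and ((y of hook_root in the frame of pail_medium above 0 m and y of pail_small in the frame of pail_medium below 0 m) or (y of hook_root in the frame of pail_medium below 0 m and y of pail_small in the frame of pail_medium above 0 m)) and x of turner_wide in the frame of slot_wide between 0.02 and 0.045 m and y of turner_wide in the frame of slot_wide between -0.008 and 0.008 m and z of turner_wide in the frame of slot_wide between -0.004 and 0.009 m and angle between each of turner_wide, turner_narrow's own z axis and vertical below 0.2 rad and angle between the x axis of each of turner_wide, turner_narrow and the x axis of spoon_stand, either way round below 0.2 rad and linear speed of each of turner_wide, turner_narrow below 0.03 m/s and contact force between the fingers and turner_wide below 0.2 N and x of turner_narrow in the frame of slot_narrow between 0.02 and 0.045 m and y of turner_narrow in the frame of slot_narrow between -0.008 and 0.008 m and z of turner_narrow in the frame of slot_narrow between -0.004 and 0.009 m and contact force between the fingers and turner_narrow below 0.2 N); the robot touches nothing.
It fails at once if a bystander is pushed more than 3 cm or tipped (distance of any of thali, katori, ghee_pot, tumbler, pickle_jar, shaker from where it was at the start of the episode above 0.03 m or angle between any of thali, katori, ghee_pot, tumbler, pickle_jar, shaker's own z axis and vertical above 0.5 rad).
Of pail_large, pail_medium, pail_small only 2 to 3 are there at a start; the rules pass over those that are not, and their reading is None.
At some moment in a run one of turner_wide, turner_narrow may be knocked a few centimetres aside while the robot is not near it.
It also fails if it takes over 210 s, if anything falls off the work surface, if the arm or the gripper's body presses on something with over 40 N, if the wrist force passes 120 N, or if a joint passes its speed limit or range.

## Working session

There is one attempt and no reset: what is moved stays moved. The work goes in short steps, Python scripts to look and compute and a tool call to move; the robot and the scene stay as the last step left them, time stands still between calls to the robot, and variables do not carry over. Pictures are saved under pics/ and viewed, about 12 in all and at most 16, crops included, and the job is handed in when it is done.

Besides the shell and the picture viewer there is one more tool, called after "Emit:" as name(argument=value, ...) on one line, values as JSON. step_arm: Moves the arm, as the interface text tells. Its arguments: {"type":"object","properties":{"targets":{"type":"array"},"newtons":{"type":"number"}},"required":["targets"]}

```bash
ls; mkdir -p pics; cat > h.py <<'E'
import numpy as np,cv2
from rig import env
def grab(n):
    im,d=env.grab_frame(n); return im,d
def ray(n,u,v):
    c=env.camera_params(n); x=(np.asarray(u,float)-c['cx'])/c['fx']; y=(np.asarray(v,float)-c['cy'])/c['fy']
    xd,yd=x.copy(),y.copy()
    for _ in range(20):
        s=1+c['k1']*(x*x+y*y); x,y=xd/s,yd/s
    P=np.array(c['pose']); d=np.stack([x,y,np.ones_like(x)],-1)
    return P[:3,3],d@P[:3,:3].T
def plane(n,u,v,z):
    o,d=ray(n,u,v); return o+d*((z-o[2])/d[...,2])[...,None]
def dep(n,u,v,dp):
    o,d=ray(n,u,v); return o+d*np.asarray(dp)[...,None]
def cloud(n,dp):
    v,u=np.mgrid[:480,:640]; return dep(n,u,v,dp)
def proj(n,p):
    c=env.camera_params(n); P=np.linalg.inv(np.array(c['pose'])); q=np.asarray(p)@P[:3,:3].T+P[:3,3]
    x,y=q[...,0]/q[...,2],q[...,1]/q[...,2]; s=1+c['k1']*(x*x+y*y)
    return np.stack([c['cx']+c['fx']*x*s,c['cy']+c['fy']*y*s],-1)
E
python3 - <<'E'
from h import *
for n in ['scene','top']:
    im,d=grab(n); cv2.imwrite(f'pics/{n}0.png',im); np.savez(f'{n}0.npz',im=im,d=d); c=env.camera_params(n); print(n,c)
s=env.observe(); print(s)
E
```

```text
pics
scene {'fx': 460.75400338600923, 'fy': 460.75400338600923, 'cx': 321.6985992403463, 'cy': 237.88821724015503, 'k1': -0.05118270845075221, 'pose': array([[-0.25116539,  0.55840529, -0.79063233,  1.36839759],
       [ 0.96779684,  0.13062308, -0.21519035,  0.18211666],
       [-0.0168886 , -0.81921984, -0.57323087,  0.75494956],
       [ 0.        ,  0.        ,  0.        ,  1.        ]])}
top {'fx': 562.4075703501003, 'fy': 562.4075703501003, 'cx': 318.2089923250044, 'cy': 233.80263495654194, 'k1': -0.018075394998623515, 'pose': array([[-0.02962379, -0.99652874,  0.07780041,  0.46369378],
       [-0.99953596,  0.02898089, -0.00937983, -0.01794991],
       [ 0.00709254, -0.07804217, -0.99692483,  1.71996188],
       [ 0.        ,  0.        ,  0.        ,  1.        ]])}
{'time_s': 0.1, 'q': array([-1.35620494,  0.33384962,  0.03987864,  1.46618956, -0.01338436,
        1.34332199, -0.05847882]), 'dq': array([-0.00241175, -0.00018503, -0.00041024, -0.00196592,  0.00104824,
       -0.0013625 ,  0.00146488]), 'joint_torque': array([ 4.53175584e-03, -6.57807326e+01,  1.34051152e+00, -4.04707253e+01,
       -5.95692149e-02,  4.09558613e-02,  4.09895324e-05]), 'eef_pos': array([0.20053761, 0.61785434, 0.23573894]), 'eef_rot': array([[ 3.08663036e-01,  9.51171387e-01, -3.50945936e-04],
       [ 9.51170272e-01, -3.08663214e-01, -1.46119078e-03],
       [-1.49816696e-03,  1.17206242e-04, -9.99998871e-01]]), 'ft_force': array([-0.38120744, -0.43214098,  0.07673515]), 'ft_torque': array([ 0.00015495, -0.04225832,  0.01067903]), 'grip_width': 0.08660611119882305}
```

View pics/scene0.png

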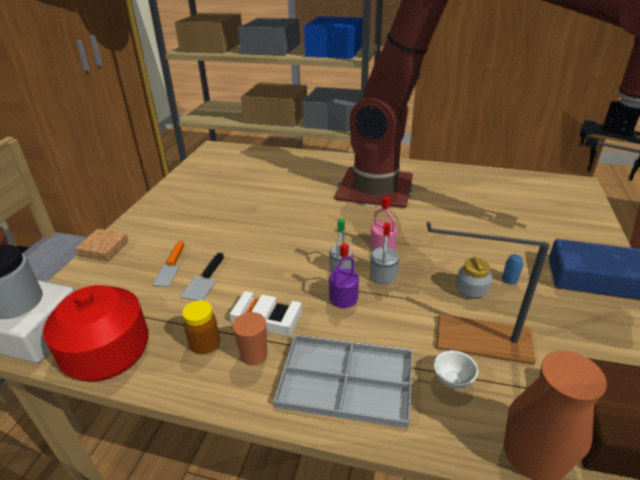

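View pics/top0.png

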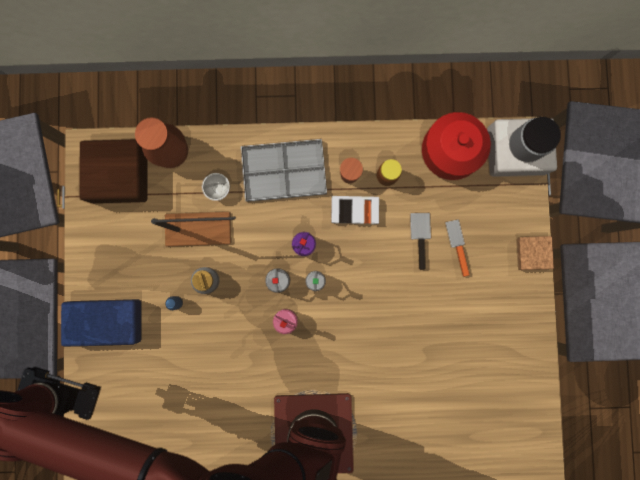

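Shown so far:
- **Large pail:** the steel one with the red grip, scene (385,262), top (277,281).
- **Lookalikes, not to be taken:** the purple one at scene (344,288), top (303,244), and the pink one at scene (383,235), top (285,321).
- **Medium pail:** green grip, scene (341,255), top (315,281).
- **Small pail:** no blue grip is seen. The blue thing at top (174,302) is the shaker.
- **Turners:** black wide at top (420,240), orange narrow at top (458,248).
- **Stand:** top (356,211), black slot on the left, orange on the right.
- **Hook:** runs along about −y, with its post near top (157,224).

```bash
cat > m1.py <<'E'
from h import *
T=np.load('top0.npz');S=np.load('scene0.npz')
def mask(im,lo,hi,roi):
    hsv=cv2.cvtColor(im,cv2.COLOR_BGR2HSV); m=cv2.inRange(hsv,lo,hi); r=np.zeros_like(m); a,b,c,d=roi; r[b:d,a:c]=m[b:d,a:c]; return r>0
for nm,lo,hi,rt,rs in [('red',(0,150,80),(6,255,255),(262,265,292,295),(378,215,394,240)),('green',(45,80,40),(85,255,255),(300,265,330,295),(332,215,350,235)),
   ('purp',(0,150,80),(6,255,255),(290,230,316,258),(336,240,352,262)),('pinkgrip',(0,150,80),(6,255,255),(275,310,296,335),(378,190,394,212))]:
    for n,D,roi in (('top',T,rt),('scene',S,rs)):
        m=mask(D['im'],lo,hi,roi); P=cloud(n,D['d'])[m&(D['d']>0)]
        v,u=np.nonzero(m); print(nm,n,m.sum(),'px',u.mean().round(1),v.mean().round(1),'P med',np.median(P,0).round(4),'min',P.min(0).round(3),'max',P.max(0).round(3))
C=cloud('top',T['d']);ok=T['d']>0
# hook: tall points in region
m=ok&(C[...,2]>.2)&(C[...,0]>.3)&(C[...,1]>.1)&(np.mgrid[:480,:640][0]<300)&(np.mgrid[:480,:640][1]>140)
P=C[m];print('hook top',m.sum(),P.min(0),P.max(0))
yy=P[:,1]
for a in np.arange(yy.min(),yy.max(),.02):
    q=P[(yy>=a)&(yy<a+.02)]; 
    if len(q):print(a.round(3),len(q),q.mean(0).round(4))
Cs=cloud('scene',S['d']);m=(S['d']>0)&(Cs[...,2]>.03)&(Cs[...,0]>.45)&(Cs[...,0]<.8)&(Cs[...,1]>.12)&(Cs[...,1]<.5)
v,u=np.nonzero(m);k=(u>425)&(u<552)&(v>215)&(v<345);P=Cs[m][k]
P2=P[P[:,2]>.2]
for a in np.arange(P2[:,1].min(),P2[:,1].max(),.02):
    q=P2[(P2[:,1]>=a)&(P2[:,1]<a+.02)]
    if len(q):print('s',a.round(3),len(q),q.mean(0).round(4))
P3=P[(P[:,2]<.2)&(P[:,2]>.04)]
for z in np.arange(.04,.2,.04):
    q=P3[(P3[:,2]>=z)&(P3[:,2]<z+.04)]; print('post',z,len(q),np.median(q,0).round(4))
# things on table, top view: blobs
m=(ok&(C[...,2]>.006)&(C[...,2]<.2)).astype(np.uint8);m[330:]=0
n,l,st,ce=cv2.connectedComponentsWithStats(m)
for i in range(1,n):
    if st[i,4]>40:
        q=C[l==i];print(st[i],q.mean(0).round(3),np.percentile(q,2,axis=0).round(3),np.percentile(q,98,axis=0).round(3))
E
python3 m1.py
python3 - <<'E'
from h import *
a=cv2.imread('pics/scene0.png')[180:320,300:440];b=cv2.imread('pics/top0.png')[180:300,320:480]
a=cv2.resize(a,(400,400),interpolation=2);b=cv2.resize(b,(400,300),interpolation=2);c=np.zeros((400,800,3),np.uint8);c[:,:400]=a;c[:300,400:]=b
cv2.imwrite('pics/crop1.png',c)
E
```

```text
red top 24 px 275.1 280.1 P med [0.4609 0.0907 0.159 ] min [0.455 0.085 0.154] max [0.466 0.096 0.17 ]
red scene 44 px 386.6 228.5 P med [0.4654 0.0943 0.153 ] min [0.459 0.09  0.136] max [0.469 0.1   0.164]
green top 28 px 315.0 280.7 P med [ 0.4549 -0.0199  0.1505] min [ 0.449 -0.026  0.147] max [ 0.463 -0.014  0.161]
green scene 81 px 340.8 224.6 P med [ 0.4602 -0.016   0.1433] min [ 0.448 -0.025  0.124] max [ 0.466 -0.011  0.156]
purp top 19 px 302.6 241.5 P med [0.5664 0.0105 0.1583] min [0.558 0.005 0.154] max [0.572 0.016 0.164]
purp scene 84 px 343.8 249.1 P med [0.5705 0.0145 0.1548] min [0.557 0.006 0.137] max [0.576 0.023 0.164]
pinkgrip top 30 px 283.1 323.8 P med [0.3398 0.0714 0.158 ] min [0.331 0.063 0.152] max [0.348 0.08  0.165]
pinkgrip scene 145 px 386.0 200.4 P med [0.3364 0.0688 0.1416] min [0.046 0.022 0.003] max [0.35  0.084 0.165]
hook top 1002 [0.6163502  0.1809651  0.20005402] [0.913747   0.44539196 0.28989025]
0.181 23 [0.6247 0.1905 0.2711]
0.201 23 [0.6252 0.2105 0.2684]
0.221 24 [0.6258 0.231  0.2674]
0.241 25 [0.6248 0.2511 0.2675]
0.261 22 [0.6244 0.27
[... 1820 characters left out ...]
35  0.026]
[ 515  235   39   35 1175] [ 0.52  -0.687  0.029] [ 0.472 -0.738  0.01 ] [ 0.569 -0.64   0.039]
[456 237  13  39 219] [ 0.509 -0.47   0.016] [ 0.459 -0.484  0.006] [ 0.568 -0.455  0.026]
[190 266  30  29 627] [0.467 0.303 0.067] [0.431 0.27  0.013] [0.503 0.343 0.09 ]
[266 268  25  26 473] [0.461 0.089 0.078] [0.429 0.058 0.054] [0.493 0.122 0.159]
[305 270  22  21 325] [ 0.457 -0.021  0.074] [ 0.43  -0.049  0.027] [0.483 0.006 0.153]
[165 296  19  15 197] [0.403 0.397 0.057] [0.385 0.382 0.009] [0.422 0.417 0.078]
[  61  299   81   31 2365] [0.375 0.607 0.066] [0.333 0.508 0.023] [0.416 0.719 0.077]
[272 309  27  21 447] [0.345 0.07  0.079] [0.318 0.038 0.015] [0.373 0.106 0.161]
```

View pics/crop1.png

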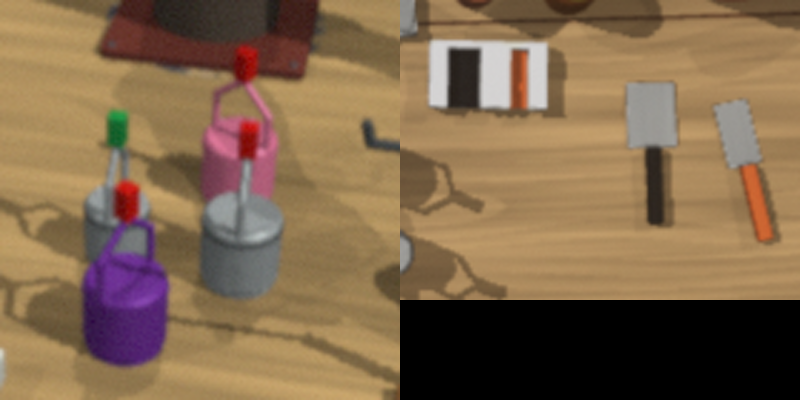

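The crop confirms it: the grey pail with the red grip (crop 240,245) is the large one, and purple and pink are the decoys. The wide turner has a black handle, the narrow one an orange handle, and both blades face +x. Next I'll measure arch yaws, turner yaws and the slots.

```bash
cat > m2.py <<'E'
from h import *
import sys
def turners_slots(T):
    C=cloud('top',T['d']);hsv=cv2.cvtColor(T['im'],cv2.COLOR_BGR2HSV);ok=T['d']>0
    R=np.zeros((480,640),bool);R[200:300,395:500]=1
    R2=R.copy()
    org=(cv2.inRange(hsv,(5,150,100),(15,255,255))>0); blk=(hsv[...,2]<45)
    for nm,m in (('wide',blk),('narrow',org)):
        m=m&R&ok&(C[...,2]>.012)&(C[...,2]<.03)
        n,l,st,ce=cv2.connectedComponentsWithStats(m.astype(np.uint8));i=1+st[1:,4].argmax();v,u=np.nonzero(l==i)
        Q=plane('top',u,v,.018)[:,:2];c=Q.mean(0);w=np.linalg.svd(Q-c)[2][0];w*=np.sign(w[0]);t=(Q-c)@w
        print(nm,'handle n',len(Q),'c',c.round(4),'zmed',np.median(C[l==i][:,2]).round(4),'yaw',np.arctan2(w[1],w[0]).round(3),'len',np.ptp(t).round(3),'ends',(c+w*t.min()).round(3),(c+w*t.max()).round(3),'origin',(c+w*.087).round(4))
if __name__=='__main__':
    T=np.load('top0.npz');S=np.load('scene0.npz')
    turners_slots(T)
    for nm,c,z0,z1 in (('large',(.463,.092),.078,.126),('medium',(.457,-.018),.070,.118)):
        for n,D in (('top',T),('scene',S)):
            C=cloud(n,D['d']);m=(D['d']>0)&(np.hypot(C[...,0]-c[0],C[...,1]-c[1])<.04)&(C[...,2]>z0)&(C[...,2]<z1)
            Q=C[m][:,:2];k=Q.mean(0);w=np.linalg.svd(Q-k)[2][0];w*=np.sign(w[0]);t=(Q-k)@w
            print(nm,n,len(Q),k.round(4),'yaw',np.arctan2(w[1],w[0]).round(3),'span',t.min().round(3),t.max().round(3),'perp',np.std((Q-k)@[-w[1],w[0]]).round(4))
            m=(D['d']>0)&(np.hypot(C[...,0]-c[0],C[...,1]-c[1])<.04)&(C[...,2]>z0-.016)&(C[...,2]<z0-.002);print('  lid',C[m].mean(0).round(4))
    C=cloud('top',T['d']);hsv=cv2.cvtColor(T['im'],cv2.COLOR_BGR2HSV)
    R=np.zeros((480,640),bool);R[190:230,325:385]=1
    for nm,m in (('black',hsv[...,2]<50),('orange',cv2.inRange(hsv,(5,150,100),(15,255,255))>0),('white',(hsv[...,2]>150)&(hsv[...,1]<40))):
        v,u=np.nonzero(m&R);zd=np.median(C[m&R][:,2]);Q=plane('top',u,v,.029 if nm=='white' else .012)[:,:2]
        r=cv2.minAreaRect((Q*1000).astype(np.float32));print(nm,len(u),'z',zd.round(4),'mean',Q.mean(0).round(4),r,Q.min(0).round(3),Q.max(0).round(3))
    Cs=cloud('scene',S['d']);m=(S['d']>0)&(Cs[...,0]>.6)&(Cs[...,0]<.73)&(Cs[...,1]>-.24)&(Cs[...,1]<-.06)&(Cs[...,2]>.024)&(Cs[...,2]<.036)
    Q=Cs[m];print('scene stand',Q.mean(0).round(4),cv2.minAreaRect((Q[:,:2]*1000).astype(np.float32)))
    m=(T['d']>0)&(C[...,0]>.6)&(C[...,0]<.73)&(C[...,1]>-.24)&(C[...,1]<-.06)&(C[...,2]>.024)&(C[...,2]<.036)
    Q=C[m];print('top stand',Q.mean(0).round(4),cv2.minAreaRect((Q[:,:2]*1000).astype(np.float32)))
E
python3 m2.py
```

```text
wide handle n 3 c [ 0.5584 -0.3472] zmed 0.0157 yaw 0.75 len 0.004 ends [ 0.557 -0.349] [ 0.56  -0.346] origin [ 0.622  -0.2879]
narrow handle n 164 c [ 0.5032 -0.4698] zmed 0.0176 yaw 0.189 len 0.091 ends [ 0.457 -0.479] [ 0.547 -0.461] origin [ 0.5886 -0.4534]
large top 48 [0.4604 0.0903] yaw 0.066 span -0.034 0.035 perp 0.0052
  lid [0.4611 0.0896 0.0689]
large scene 74 [0.4786 0.0943] yaw 0.013 span -0.051 0.016 perp 0.002
  lid [0.4665 0.0938 0.071 ]
medium top 33 [ 0.4556 -0.0216] yaw -0.062 span -0.027 0.028 perp 0.0046
  lid [ 0.4565 -0.0213  0.0609]
medium scene 92 [ 0.4611 -0.0191] yaw -0.084 span -0.034 0.024 perp 0.0022
  lid [ 0.4657 -0.0238  0.0619]
black 231 z 0.0133 mean [ 0.6645 -0.1178] ((664.501708984375, -117.98710632324219), (30.629247665405273, 67.70447540283203), 88.12443542480469) [ 0.63  -0.134] [ 0.699 -0.102]
orange 111 z 0.0121 mean [ 0.6607 -0.1852] ((659.59521484375, -185.1355743408203), (12.26174545288086, 67.69422912597656), 87.8910140991211) [ 0.626 -0.193] [ 0.694 -0.178]
white 759 z 0.0287 mean [ 0.6696 -0.1506] ((666.5623779296875, -147.3130645751953), (139.64208984375, 81.90390014648438), 87.81706237792969) [ 0.623 -0.219] [ 0.709 -0.077]
scene stand [ 0.6676 -0.1424  0.0305] ((666.0676879882812, -145.27325439453125), (144.1275177001953, 84.48384857177734), 87.66163635253906)
top stand [ 0.6709 -0.1519  0.0293] ((667.8902587890625, -147.47637939453125), (140.27650451660156, 80.20054626464844), 87.61722564697266)
```

Emit:
step_arm(targets=[[[0.0175,-0.035,0],[0,0,-0.081],0.05],[[0.0175,-0.035,0],[0,0,-0.081],0.05],[[0.0175,-0.035,0],[0,0,-0.081],0.05],[[0.0175,-0.035,0],[0,0,-0.081],0.05],[[0.0175,-0.035,0],[0,0,-0.081],0.05],[[0.0175,-0.035,0],[0,0,-0.081],0.05],[[0.0175,-0.035,0],[0,0,-0.081],0.05],[[0.0175,-0.035,0],[0,0,-0.081],0.05],[[0.0175,-0.035,0],[0,0,-0.081],0.05],[[0.0175,-0.035,0],[0,0,-0.081],0.05]])

```text
time_s: 0.93
eef_pos: [0.3759, 0.2663, 0.2364]
eef_rot: [[0.903, 0.429, -0.0], [0.429, -0.903, 0.0], [-0.0, -0.0, -1.0]]
ft_force: [0.9, 0.9, 0.7]
grip_width: 0.0499
```

Emit:
step_arm(targets=[[[0.0175,-0.035,0],[0,0,-0.081],0.05],[[0.0175,-0.035,0],[0,0,-0.081],0.05],[[0.0175,-0.035,0],[0,0,-0.081],0.05],[[0.0175,-0.035,0],[0,0,-0.081],0.05],[[0.0175,-0.035,0],[0,0,-0.081],0.05],[[0,0,0],[0,0,0],0.05],[[0,0,0],[0,0,0],0.05]])

```text
time_s: 1.52
eef_pos: [0.4636, 0.0909, 0.2364]
eef_rot: [[0.999, 0.037, -0.0], [0.037, -0.999, -0.0], [-0.0, 0.0, -1.0]]
ft_force: [0.3, 0.7, -0.3]
grip_width: 0.0498
```

Emit:
step_arm(targets=[[[0,0.0015,-0.03],[0,0,0],0.05],[[0,0,-0.03],[0,0,0],0.05],[[0,0,-0.015],[0,0,0],0.05],[[0,0,-0.0145],[0,0,0],0.05],[[0,0,0],[0,0,0],0.05]])

```text
time_s: 1.93
eef_pos: [0.4608, 0.0954, 0.1442]
eef_rot: [[0.999, 0.045, -0.005], [0.045, -0.999, -0.002], [-0.005, 0.002, -1.0]]
ft_force: [-1.2, 1.0, -0.2]
grip_width: 0.0497
```

```bash
python3 - <<'E'
from h import *
im,d=grab('scene');im2,d2=grab('top')
c=np.zeros((400,800,3),np.uint8);c[:,:400]=cv2.resize(im[180:300,330:450],(400,400),interpolation=2);c[:,400:]=cv2.resize(im2[240:320,235:315],(400,400),interpolation=2)
cv2.imwrite('pics/grasp1.png',c);s=env.observe();print(s['eef_pos'],s['ft_force'])
E
```

```text
[0.46262249 0.09551495 0.147028  ] [ 0.32436214 -0.43671443  1.18489259]
```

View pics/grasp1.png

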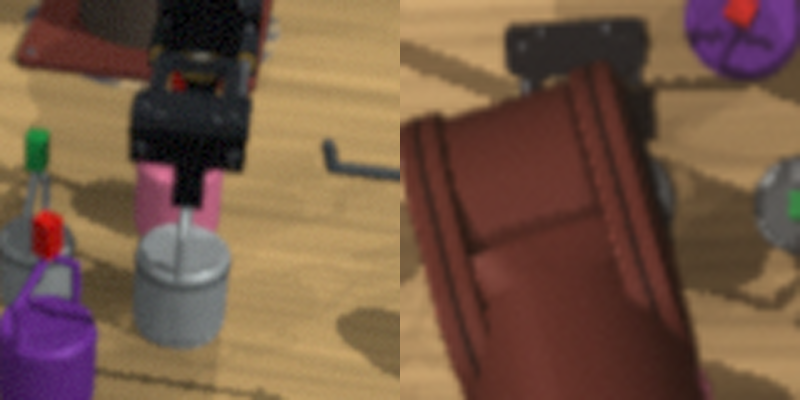

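The finger (crop 187,180) lines up with the red grip and wire. Closing.

Emit:
step_arm(targets=[[[0,-0.0015,0],[0,0,0],0.03],[[0,0,0],[0,0,0],0.01],[[0,0,0],[0,0,0],0.005],[[0,0,0],[0,0,0],0.005],[[0,0,0],[0,0,0],0.005]], newtons=35)

```text
time_s: 2.45
eef_pos: [0.4633, 0.0933, 0.1474]
eef_rot: [[0.999, 0.042, 0.001], [0.042, -0.999, 0.0], [0.001, -0.0, -1.0]]
ft_force: [0.1, 0.1, -0.0]
grip_width: 0.0242
```

Emit:
step_arm(targets=[[[0,0,0.01],[0,0,0],0.005],[[0,0,0.03],[0,0,0],0.005],[[0,0,0.04],[0,0,0],0.005],[[0,0,0.04],[0,0,0],0.005],[[0,0,0.04],[0,0,0],0.005],[[0,0,0.02],[0,0,0],0.005],[[0,0,0],[0,0,0],0.005],[[0,0,0],[0,0,0],0.005]])

```text
time_s: 3.12
eef_pos: [0.4633, 0.0932, 0.3279]
eef_rot: [[0.999, 0.042, 0.001], [0.042, -0.999, 0.001], [0.001, -0.001, -1.0]]
ft_force: [-0.4, -0.5, -3.8]
grip_width: 0.0155
```

Emit:
step_arm(targets=[[[0.02,0.004,0],[0,0,-0.007],0.005],[[0.03,0.006,0],[0,0,-0.007],0.005],[[0.035,0.007,0],[0,0,-0.007],0.005],[[0.035,0.007,0],[0,0,-0.007],0.005],[[0.03,0.006,0],[0,0,-0.005],0.005],[[0.011,0.002,0],[0,0,0],0.005],[[0,0,0],[0,0,0],0.005],[[0,0,0],[0,0,0],0.005],[[0,0,0],[0,0,0],0.005]])

```text
time_s: 3.87
eef_pos: [0.623, 0.1246, 0.3259]
eef_rot: [[1.0, 0.008, -0.002], [0.008, -1.0, -0.001], [-0.002, 0.001, -1.0]]
ft_force: [0.6, 0.7, -3.4]
grip_width: 0.0154
```

```bash
python3 - <<'E'
from h import *
im,d=grab('scene');s=env.observe();e=s['eef_pos'];print(e,s['ft_force'],s['grip_width'])
C=cloud('scene',d);m=(d>0)&(np.hypot(C[...,0]-e[0],C[...,1]-e[1])<.05)&(C[...,2]>.13)&(C[...,2]<.33)
P=C[m]
for z in np.arange(.15,.33,.01):
    q=P[(P[:,2]>=z)&(P[:,2]<z+.01)]
    if len(q):print(z.round(3),len(q),q.min(0).round(4),q.max(0).round(4))
hsv=cv2.cvtColor(im,cv2.COLOR_BGR2HSV);r=m&(cv2.inRange(hsv,(0,150,80),(6,255,255))>0);print('red',C[r].min(0),C[r].max(0)) if r.any() else 0
u,v=proj('scene',e).astype(int);print(u,v)
cv2.imwrite('pics/hold1.png',cv2.resize(im[v-60:v+140,u-60:u+200],(780,600),interpolation=2))
E
```

```text
[0.62304994 0.12469568 0.32655665] [-0.76201524 -0.3987087  -2.74299932] 0.015565329181502462
0.16 52 [0.6282 0.0952 0.1651] [0.6556 0.1575 0.1699]
0.17 103 [0.6238 0.0923 0.1701] [0.6576 0.1602 0.18  ]
0.18 139 [0.6256 0.0911 0.1803] [0.659 0.16  0.19 ]
0.19 135 [0.6245 0.0907 0.1901] [0.6574 0.1603 0.1998]
0.2 141 [0.6264 0.0934 0.2001] [0.6578 0.1602 0.2099]
0.21 146 [0.6237 0.0923 0.21  ] [0.6595 0.1602 0.2199]
0.22 154 [0.6147 0.0901 0.2201] [0.6588 0.1613 0.2299]
0.23 545 [0.5915 0.0912 0.2302] [0.6581 0.1594 0.24  ]
0.24 20 [0.591  0.123  0.2405] [0.6569 0.1289 0.25  ]
0.25 25 [0.5896 0.1224 0.2502] [0.6572 0.1285 0.2592]
0.26 19 [0.5925 0.1234 0.2605] [0.6569 0.1291 0.2693]
0.27 32 [0.6061 0.1225 0.27  ] [0.6573 0.1288 0.279 ]
0.28 31 [0.6098 0.1223 0.2803] [0.6436 0.1286 0.2898]
0.29 24 [0.6251 0.1178 0.2901] [0.6338 0.1328 0.2993]
0.3 40 [0.6154 0.1174 0.3   ] [0.6318 0.1331 0.3096]
0.31 29 [0.6091 0.1142 0.3103] [0.6395 0.1356 0.3197]
0.32 65 [0.6082 0.1136 0.32  ] [0.64   0.1358 0.3298]
red [0.62563287 0.1135907  0.29668774] [0.64002649 0.13231743 0.32924369]
397 198
```

View pics/hold1.png

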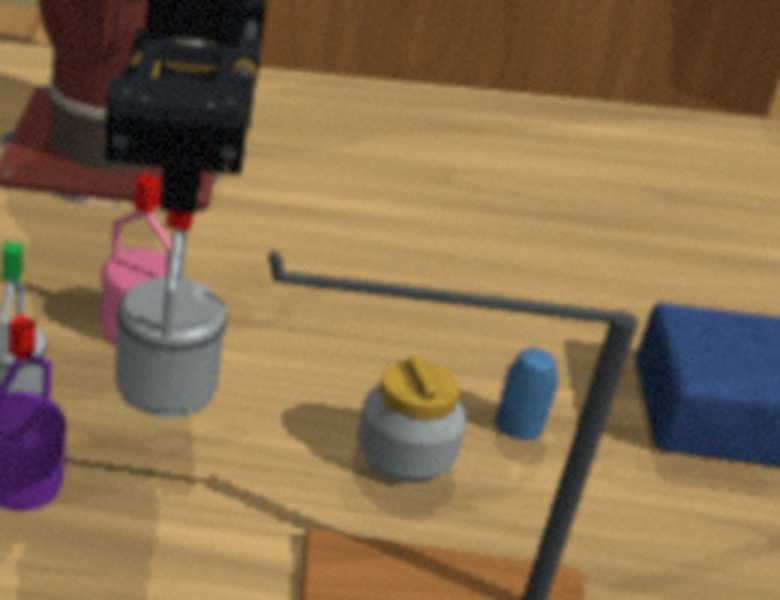

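The pail is held low in the grip: underside 0.166, so the seat is at about 0.284. I'll raise it 10 mm, to pass the tip at about 0.294.

Emit:
step_arm(targets=[[[0.001,0,0.01],[0,0,0],0.005],[[0,0.02,0],[0,0,0],0.005],[[0,0.025,0],[0,0,0],0.005],[[0,0.025,0],[0,0,0],0.005],[[0,0.03,0],[0,0,0],0.005],[[0,0.03,0],[0,0,0],0.005],[[0,0.03,0],[0,0,0],0.005],[[0,0.03,0],[0,0,0],0.005],[[0,0.021,0],[0,0,0],0.005],[[0,0,0],[0,0,0],0.005]])

```text
time_s: 4.75
eef_pos: [0.6227, 0.3433, 0.3371]
eef_rot: [[1.0, 0.017, -0.001], [0.017, -1.0, 0.003], [-0.001, -0.003, -1.0]]
ft_force: [-1.5, 2.4, -3.1]
grip_width: 0.0157
```

Emit:
step_arm(targets=[[[0,0,0],[0,0,0],0.005],[[0,0,-0.01],[0,0,0],0.005],[[0,0,-0.01],[0,0,0],0.005],[[0,0,-0.004],[0,0,0],0.005],[[0,0,0],[0,0,0],0.005]])

```text
time_s: 5.17
eef_pos: [0.6246, 0.3351, 0.3113]
eef_rot: [[1.0, 0.008, -0.002], [0.008, -1.0, -0.001], [-0.002, 0.001, -1.0]]
ft_force: [-0.5, 0.1, -3.7]
grip_width: 0.0155
```

```bash
cat > chk.py <<'E'
from h import *
import sys
c=(float(sys.argv[1]),float(sys.argv[2]));r=float(sys.argv[3])
im,d=grab('scene');s=env.observe();e=s['eef_pos'];print(e,s['ft_force'],s['grip_width'])
C=cloud('scene',d);m=(d>0)&(np.hypot(C[...,0]-c[0],C[...,1]-c[1])<r)&(C[...,2]>.1)&(C[...,2]<.26);P=C[m]
for z in np.arange(.11,.26,.01):
    q=P[(P[:,2]>=z)&(P[:,2]<z+.01)]
    if len(q):print(z.round(3),len(q),q.min(0).round(4),q.max(0).round(4))
u,v=proj('scene',[.62,.3,.24]).astype(int)
cv2.imwrite(sys.argv[4],cv2.resize(im[v-110:v+90,u-120:u+140],(780,600),interpolation=2))
E
python3 chk.py .624 .336 .045 pics/hang1.png
```

```text
[0.62479086 0.3354116  0.31215549] [-0.39986719  0.1495216  -3.5837372 ] 0.015612074847650974
0.14 4 [0.6396 0.3108 0.1484] [0.6542 0.3403 0.1497]
0.15 98 [0.6285 0.3017 0.1501] [0.6579 0.3675 0.16  ]
0.16 152 [0.6197 0.3013 0.16  ] [0.6591 0.3671 0.17  ]
0.17 156 [0.62   0.3013 0.17  ] [0.6594 0.3684 0.1799]
0.18 157 [0.6167 0.3009 0.1801] [0.6594 0.3693 0.1898]
0.19 152 [0.6196 0.3011 0.1901] [0.6593 0.3678 0.1999]
0.2 153 [0.6182 0.3002 0.2   ] [0.6602 0.3689 0.2099]
0.21 346 [0.5899 0.3002 0.21  ] [0.6588 0.3715 0.22  ]
0.22 398 [0.59   0.3041 0.22  ] [0.6587 0.3676 0.2297]
0.23 38 [0.5897 0.3323 0.2302] [0.6586 0.3408 0.2398]
0.24 23 [0.5924 0.3337 0.2402] [0.6578 0.3396 0.2498]
0.25 25 [0.5922 0.3328 0.2504] [0.658  0.3387 0.2598]
```

View pics/hang1.png

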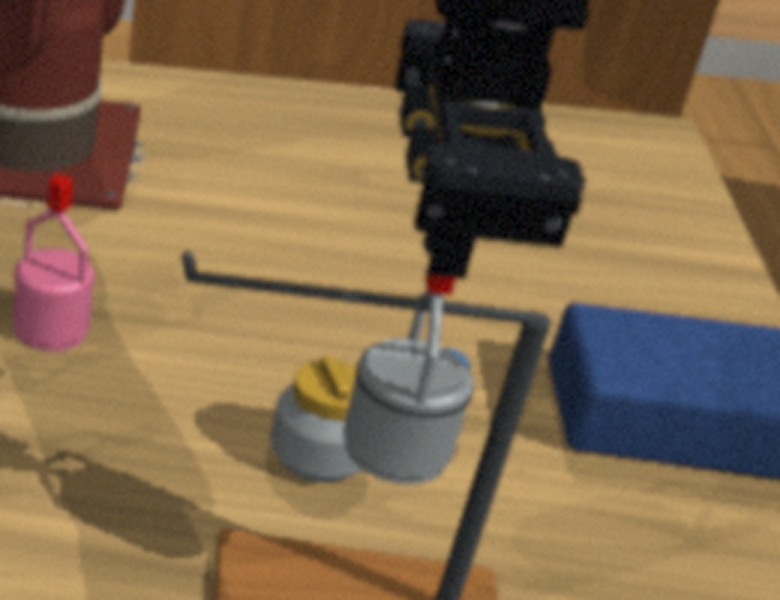

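It hangs over the arm (crop 430,300) with the underside at 0.150. I'll lower it until the force transfers.

Emit:
step_arm(targets=[[[0,0,-0.0025],[0,0,0],0.005],[[0,0,-0.0015],[0,0,0],0.005],[[0,0,0],[0,0,0],0.005],[[0,0,0],[0,0,0],0.005]])

```text
time_s: 5.55
eef_pos: [0.6253, 0.3361, 0.3101]
eef_rot: [[1.0, 0.009, 0.001], [0.009, -1.0, 0.001], [0.001, -0.001, -1.0]]
ft_force: [-2.1, -1.6, 3.4]
grip_width: 0.0157
```

Emit:
step_arm(targets=[[[0,0,0],[0,0,0],0.025],[[0,0,0],[0,0,0],0.04],[[0,0,0],[0,0,0],0.05],[[0,0,0],[0,0,0],0.05],[[0,0,0.01],[0,0,0],0.05],[[0,0,0.03],[0,0,0],0.05],[[0,0,0.035],[0,0,0],0.05],[[0,0,0],[0,0,0],0.05]])

```text
time_s: 6.22
eef_pos: [0.6263, 0.3364, 0.392]
eef_rot: [[1.0, 0.009, 0.008], [0.009, -1.0, 0.004], [0.008, -0.004, -1.0]]
ft_force: [1.6, -0.1, 2.2]
grip_width: 0.0492
```

```bash
python3 chk.py .624 .336 .045 pics/hang2.png
```

```text
[0.62633973 0.33621655 0.38914899] [-0.12346185 -0.60674817 -0.10061942] 0.04991785463140512
0.14 13 [0.6291 0.3052 0.1476] [0.6544 0.3516 0.15  ]
0.15 106 [0.6186 0.3019 0.1501] [0.6564 0.3676 0.16  ]
0.16 148 [0.618  0.3018 0.1601] [0.6585 0.3695 0.17  ]
0.17 154 [0.6161 0.3018 0.1701] [0.6596 0.368  0.18  ]
0.18 155 [0.6214 0.3022 0.1802] [0.6585 0.3683 0.19  ]
0.19 160 [0.6183 0.3016 0.1901] [0.6582 0.3696 0.2   ]
0.2 146 [0.6192 0.3018 0.2   ] [0.659 0.369 0.21 ]
0.21 544 [0.5909 0.3017 0.21  ] [0.6601 0.3713 0.22  ]
0.22 182 [0.5908 0.3074 0.22  ] [0.6572 0.366  0.2297]
0.23 36 [0.5915 0.3333 0.2305] [0.6584 0.3408 0.2396]
0.24 24 [0.5919 0.3341 0.2401] [0.6586 0.3402 0.2497]
0.25 26 [0.5921 0.3337 0.2503] [0.6569 0.3391 0.2599]
```

The large pail hangs with its underside at 0.148, upright, at y≈0.336. Next is the medium pail.

Emit:
step_arm(targets=[[[-0.0169,-0.0354,0],[0,0,-0.008],0.05],[[-0.0169,-0.0354,0],[0,0,-0.008],0.05],[[-0.0169,-0.0354,0],[0,0,-0.008],0.05],[[-0.0169,-0.0354,0],[0,0,-0.008],0.05],[[-0.0169,-0.0354,0],[0,0,-0.008],0.05],[[-0.0169,-0.0354,0],[0,0,-0.008],0.05],[[-0.0169,-0.0354,0],[0,0,-0.008],0.05],[[-0.0169,-0.0354,0],[0,0,-0.008],0.05],[[-0.0169,-0.0354,0],[0,0,-0.008],0.05],[[-0.0169,-0.0354,0],[0,0,-0.008],0.05]])

```text
time_s: 7.1
eef_pos: [0.4549, -0.0195, 0.3838]
eef_rot: [[0.997, -0.071, -0.0], [-0.071, -0.997, 0.001], [-0.0, -0.0, -1.0]]
ft_force: [0.8, 0.1, 1.6]
grip_width: 0.0501
```

Emit:
step_arm(targets=[[[0,0,-0.03],[0,0,0],0.05],[[0,0,-0.04],[0,0,0],0.05],[[0,0,-0.04],[0,0,0],0.05],[[0,0,-0.04],[0,0,0],0.05],[[0,0,0],[0,0,0],0.05],[[0,0,0],[0,0,0],0.05]])

```text
time_s: 7.6
eef_pos: [0.4551, -0.018, 0.2338]
eef_rot: [[0.997, -0.071, -0.003], [-0.071, -0.997, -0.001], [-0.003, 0.001, -1.0]]
ft_force: [-0.7, -1.1, 0.3]
grip_width: 0.0504
```

Emit:
step_arm(targets=[[[0.002,0,-0.03],[0,0,0],0.05],[[0,0,-0.03],[0,0,0],0.05],[[0,0,-0.02],[0,0,0],0.05],[[0,0,-0.016],[0,0,0],0.05],[[0,0,0],[0,0,0],0.05],[[0,0,0],[0,0,0],0.03],[[0,0,0],[0,0,0],0.01],[[0,0,0],[0,0,0],0.005],[[0,0,0],[0,0,0],0.005],[[0,0,0],[0,0,0],0.005]])

```text
time_s: 8.43
eef_pos: [0.4587, -0.0176, 0.1389]
eef_rot: [[0.997, -0.071, 0.001], [-0.071, -0.997, 0.001], [0.001, -0.001, -1.0]]
ft_force: [-0.2, -0.5, -0.1]
grip_width: 0.0246
```

Emit:
step_arm(targets=[[[0,0,0],[0,0,0],0.005],[[0,0,0],[0,0,0],0.005],[[0,0,0],[0,0,0],0.005],[[0,0,0],[0,0,0],0.005],[[0,0,0],[0,0,0],0.005]])

```text
time_s: 8.85
eef_pos: [0.4582, -0.0178, 0.1382]
eef_rot: [[0.997, -0.071, 0.0], [-0.071, -0.997, 0.0], [-0.0, -0.0, -1.0]]
ft_force: [-1.6, -0.9, 3.7]
grip_width: 0.0156
```

Emit:
step_arm(targets=[[[0,0,0.015],[0,0,0],0.005],[[0,0,0.035],[0,0,0],0.005],[[0,0,0.04],[0,0,0],0.005],[[0,0,0.04],[0,0,0],0.005],[[0,0,0.04],[0,0,0],0.005],[[0,0,0.018],[0,0,0],0.005],[[0,0,0],[0,0,0],0.005],[[0,0,0],[0,0,0],0.005]])

```text
time_s: 9.52
eef_pos: [0.4583, -0.0177, 0.3259]
eef_rot: [[0.997, -0.071, 0.001], [-0.071, -0.997, 0.0], [0.001, -0.0, -1.0]]
ft_force: [-0.6, 0.4, -4.2]
grip_width: 0.0158
```

Emit:
step_arm(targets=[[[0.01,0.008,0],[0,0,0.008],0.005],[[0.022,0.018,0],[0,0,0.01],0.005],[[0.027,0.022,0],[0,0,0.012],0.005],[[0.027,0.022,0],[0,0,0.012],0.005],[[0.027,0.022,0],[0,0,0.012],0.005],[[0.027,0.022,0],[0,0,0.012],0.005],[[0.018,0.016,0],[0,0,0.012],0.005],[[0.009,0.008,0],[0,0,0.002],0.005],[[0,0,0],[0,0,0],0.005],[[0,0,0],[0,0,0],0.005]])

```text
time_s: 10.35
eef_pos: [0.6246, 0.1199, 0.3231]
eef_rot: [[1.0, 0.009, -0.004], [0.009, -1.0, -0.003], [-0.004, 0.003, -1.0]]
ft_force: [0.1, -0.4, -3.4]
grip_width: 0.0153
```

```bash
python3 chk.py .624 .121 .04 pics/hold2.png
```

```text
[0.62440164 0.11908133 0.32404612] [ 0.02597365 -0.33725739 -2.03080096] 0.015606778065053298
0.18 27 [0.6304 0.0939 0.1863] [0.6484 0.1439 0.19  ]
0.19 87 [0.6255 0.0912 0.1901] [0.6515 0.1467 0.1998]
0.2 116 [0.6221 0.0902 0.2   ] [0.6521 0.1472 0.2098]
0.21 117 [0.6211 0.0901 0.21  ] [0.6518 0.147  0.2197]
0.22 126 [0.6196 0.0919 0.22  ] [0.6523 0.1472 0.23  ]
0.23 109 [0.6281 0.0917 0.2301] [0.6521 0.1474 0.24  ]
0.24 359 [0.5989 0.0897 0.24  ] [0.6535 0.1473 0.25  ]
0.25 86 [0.5955 0.0941 0.25  ] [0.6523 0.1428 0.2599]
```

The seat is at about 0.295, clear to thread. The large pail's front edge is at y=0.3015, so I'll stop the medium pail at y≈0.26.

Emit:
step_arm(targets=[[[0,0.01,0],[0,0,0],0.005],[[0,0.02,0],[0,0,0],0.005],[[0,0.025,0],[0,0,0],0.005],[[0,0.025,0],[0,0,0],0.005],[[0,0.025,0],[0,0,0],0.005],[[0,0.02,0],[0,0,0],0.005],[[0,0.01,0],[0,0,0],0.005],[[0,0.005,0],[0,0,0],0.005],[[0,0,0],[0,0,0],0.005],[[0,0,0],[0,0,0],0.005]])

```text
time_s: 11.23
eef_pos: [0.6253, 0.2586, 0.3263]
eef_rot: [[1.0, 0.007, 0.0], [0.007, -1.0, -0.001], [0.0, 0.001, -1.0]]
ft_force: [-0.1, -0.5, -2.3]
grip_width: 0.0158
```

Emit:
step_arm(targets=[[[0,0,-0.01],[0,0,0],0.005],[[0,0,-0.01],[0,0,0],0.005],[[0,0,-0.004],[0,0,0],0.005],[[0,0,0],[0,0,0],0.005],[[0,0,0],[0,0,0],0.005]])

```text
time_s: 11.65
eef_pos: [0.6249, 0.2599, 0.3015]
eef_rot: [[1.0, 0.009, -0.001], [0.009, -1.0, -0.0], [-0.001, 0.0, -1.0]]
ft_force: [-0.3, -0.4, -2.3]
grip_width: 0.0158
```

```bash
python3 chk.py .624 .260 .04 pics/hang3.png
```

```text
[0.62514482 0.26000044 0.30199151] [-0.19026015  0.47590994 -1.70916071] 0.015641574214763324
0.16 43 [0.6304 0.2347 0.1657] [0.6505 0.2808 0.17  ]
0.17 90 [0.6233 0.2309 0.1703] [0.6524 0.2851 0.1799]
0.18 117 [0.6208 0.2303 0.18  ] [0.6529 0.2863 0.19  ]
0.19 126 [0.6208 0.2306 0.19  ] [0.6532 0.2861 0.1999]
0.2 128 [0.6252 0.2309 0.2   ] [0.6529 0.2861 0.2098]
0.21 129 [0.6168 0.2298 0.2101] [0.6536 0.2879 0.2199]
0.22 421 [0.5952 0.2308 0.22  ] [0.653  0.2869 0.2297]
0.23 21 [0.5974 0.2562 0.2301] [0.6529 0.2613 0.2397]
0.24 18 [0.5964 0.256  0.2402] [0.6527 0.2614 0.2491]
0.25 19 [0.6015 0.2549 0.2507] [0.6533 0.2613 0.26  ]
```

View pics/hang3.png

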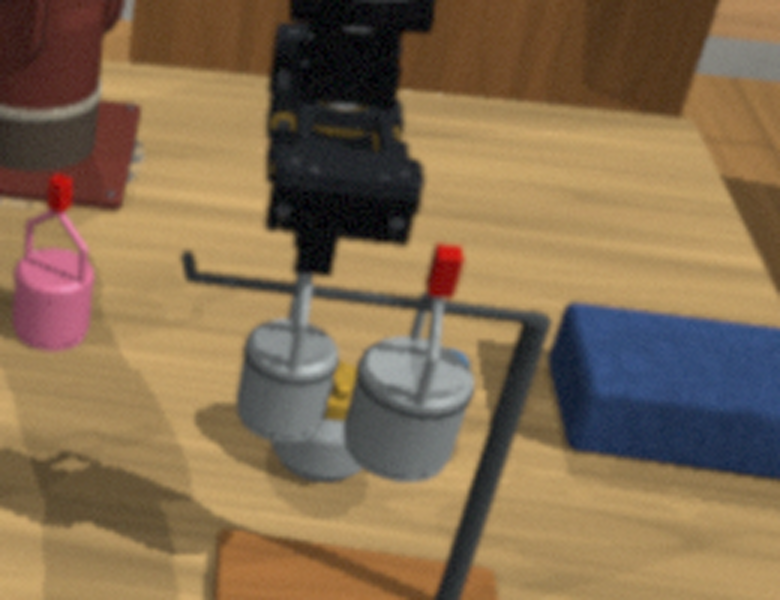

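The medium arch is over the arm (crop 300,285) with a gap to the large pail. I'll lower it about 8 mm more.

Emit:
step_arm(targets=[[[0,0,-0.004],[0,0,0],0.005],[[0,0,-0.002],[0,0,0],0.005],[[0,0,-0.002],[0,0,0],0.005],[[0,0,0],[0,0,0],0.005],[[0,0,0],[0,0,0],0.005]])

```text
time_s: 12.12
eef_pos: [0.625, 0.2603, 0.2942]
eef_rot: [[1.0, 0.009, -0.0], [0.009, -1.0, 0.0], [-0.0, -0.0, -1.0]]
ft_force: [-0.9, -0.6, -1.0]
grip_width: 0.0159
```

Some of the weight is still carried, so another 1.5 mm before release.

Emit:
step_arm(targets=[[[0,0,-0.0015],[0,0,0],0.005],[[0,0,0],[0,0,0],0.005],[[0,0,0],[0,0,0],0.005],[[0,0,0],[0,0,0],0.025],[[0,0,0],[0,0,0],0.04],[[0,0,0],[0,0,0],0.05],[[0,0,0],[0,0,0],0.05],[[0,0,0.01],[0,0,0],0.05],[[0,0,0.03],[0,0,0],0.05],[[0,0,0.035],[0,0,0],0.05]])

```text
time_s: 12.95
eef_pos: [0.6242, 0.2602, 0.3671]
eef_rot: [[1.0, 0.009, -0.003], [0.009, -1.0, -0.002], [-0.003, 0.002, -1.0]]
ft_force: [0.1, -0.1, 1.8]
grip_width: 0.0484
```

Emit:
step_arm(targets=[[[-0.02,-0.035,0],[0,0,0.012],0.05],[[-0.02,-0.035,0],[0,0,0],0.05],[[-0.02,-0.035,0],[0,0,0],0.05],[[-0.02,-0.035,0],[0,0,0],0.05],[[-0.02,-0.035,0],[0,0,0],0.05],[[0,-0.03,0],[0,0,0],0.05],[[0,0,0],[0,0,0],0.05],[[0,0,0],[0,0,0],0.05]])

```text
time_s: 13.62
eef_pos: [0.5252, 0.0532, 0.3689]
eef_rot: [[1.0, 0.017, 0.002], [0.017, -1.0, 0.002], [0.002, -0.002, -1.0]]
ft_force: [0.0, 1.7, -0.1]
grip_width: 0.0501
```

```bash
python3 chk.py .624 .260 .04 pics/hang4.png; python3 - <<'E'
from h import *
im,d=grab('top');cv2.imwrite('pics/top2.png',im);np.savez('top2.npz',im=im,d=d)
im,d=grab('scene');np.savez('scene2.npz',im=im,d=d)
from m2 import turners_slots
E
sed -i 's/hsv\[...,2\]<45)/hsv[...,2]<60)/' m2.py
python3 - <<'E'
from h import *
T=np.load('top2.npz');C=cloud('top',T['d'])
R=np.zeros((480,640),bool);R[200:300,395:510]=1
m=R&(C[...,2]>.010)&(C[...,2]<.03)
n,l,st,ce=cv2.connectedComponentsWithStats(m.astype(np.uint8))
for i in range(1,n):
    if st[i,4]<60: continue
    v,u=np.nonzero(l==i);Q=plane('top',u,v,.018)[:,:2];c=Q.mean(0);w=np.linalg.svd(Q-c)[2][0];w*=np.sign(w[0]);t=(Q-c)@w
    print(len(Q),'bgr',np.median(T['im'][l==i],0),'c',c.round(4),'z',np.median(C[l==i][:,2]).round(4),'yaw',np.arctan2(w[1],w[0]).round(3),'ends',(c+w*t.min()).round(4),(c+w*t.max()).round(4))
S=np.load('scene2.npz');C=cloud('scene',S['d'])
m=(S['d']>0)&(C[...,0]>.4)&(C[...,0]<.62)&(C[...,1]<-.3)&(C[...,1]>-.53)&(C[...,2]>.013)&(C[...,2]<.03)
n,l,st,ce=cv2.connectedComponentsWithStats(m.astype(np.uint8))
for i in range(1,n):
    if st[i,4]<40: continue
    Q=C[l==i];c=Q[:,:2].mean(0);w=np.linalg.svd(Q[:,:2]-c)[2][0];w*=np.sign(w[0]);t=(Q[:,:2]-c)@w
    print('scene',len(Q),'bgr',np.median(S['im'][l==i],0),'c',c.round(4),'zmax',np.percentile(Q[:,2],80).round(4),'yaw',np.arctan2(w[1],w[0]).round(3),'ends',(c+w*t.min()).round(4),(c+w*t.max()).round(4))
E
```

```text
[0.52532418 0.05510279 0.36842809] [ 0.30697588  0.8777069  -0.64368837] 0.04973519239013179
0.15 21 [0.628  0.234  0.1572] [0.6495 0.2808 0.1599]
0.16 88 [0.6278 0.2326 0.1601] [0.6534 0.2868 0.1697]
0.17 123 [0.6213 0.231  0.17  ] [0.6538 0.2868 0.1799]
0.18 120 [0.6269 0.2317 0.1801] [0.653  0.2872 0.1898]
0.19 121 [0.6201 0.231  0.1902] [0.6533 0.2861 0.2   ]
0.2 124 [0.62   0.2306 0.2001] [0.6542 0.2875 0.21  ]
0.21 368 [0.5977 0.2317 0.21  ] [0.6541 0.2869 0.22  ]
0.22 96 [0.5968 0.2348 0.22  ] [0.6534 0.2814 0.2296]
0.23 21 [0.5969 0.2563 0.2304] [0.6526 0.2619 0.2399]
0.24 17 [0.6002 0.2564 0.2407] [0.6533 0.2613 0.2499]
0.25 28 [0.638  0.2552 0.251 ] [0.6523 0.2619 0.2595]
189 bgr [35. 42. 50.] c [ 0.5281 -0.3466] z 0.018 yaw -0.0 ends [ 0.4832 -0.3466] [ 0.5747 -0.3466]
188 bgr [ 54.  108.  213.5] c [ 0.5047 -0.4694] z 0.0176 yaw 0.21 ends [ 0.4581 -0.4793] [ 0.5526 -0.4592]
scene 172 bgr [  5. 102. 209.] c [ 0.5073 -0.4642] zmax 0.0211 yaw 0.176 ends [ 0.4546 -0.4735] [ 0.55   -0.4566]
scene 177 bgr [30. 28. 27.] c [ 0.5313 -0.3415] zmax 0.0212 yaw 0.015 ends [ 0.4806 -0.3422] [ 0.5754 -0.3408]
```

View pics/top2.png

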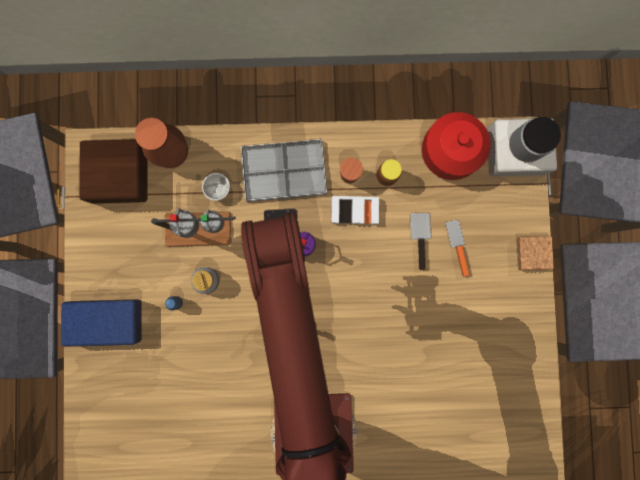

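Both pails hang (top 182,222 and 212,222). The turners haven't moved: black handle at (420,255), orange at (463,262). Now to above the wide turner.

Emit:
step_arm(targets=[[[0.002,-0.03,0],[0,0,-0.122],0.05],[[0.002,-0.031,0],[0,0,-0.122],0.05],[[0.002,-0.031,0],[0,0,-0.122],0.05],[[0.002,-0.031,0],[0,0,-0.122],0.05],[[0.002,-0.031,0],[0,0,-0.122],0.05],[[0.002,-0.031,0],[0,0,-0.122],0.05],[[0.002,-0.031,0],[0,0,-0.122],0.05],[[0.002,-0.031,0],[0,0,-0.122],0.05],[[0.002,-0.031,0],[0,0,-0.122],0.05],[[0.002,-0.031,0],[0,0,-0.122],0.05]])

```text
time_s: 14.6
eef_pos: [0.5464, -0.2536, 0.3671]
eef_rot: [[0.361, -0.933, -0.001], [-0.933, -0.361, -0.001], [0.0, 0.001, -1.0]]
ft_force: [1.5, -0.6, 0.6]
grip_width: 0.0499
```

Emit:
step_arm(targets=[[[0,-0.03,-0.02],[0,0,-0.122],0.05],[[0,-0.03,-0.02],[0,0,-0.122],0.05],[[0,-0.028,-0.02],[0,0,-0.119],0.05],[[0,0,-0.04],[0,0,0],0.05],[[0,0,-0.04],[0,0,0],0.05],[[0,0,-0.04],[0,0,0],0.05],[[0,0,-0.04],[0,0,0],0.05],[[0,0,-0.03],[0,0,0],0.05],[[0,0,0],[0,0,0],0.05],[[0,0,0],[0,0,0],0.05]])

```text
time_s: 15.43
eef_pos: [0.5453, -0.3406, 0.1163]
eef_rot: [[0.01, -1.0, -0.004], [-1.0, -0.01, 0.001], [-0.001, 0.004, -1.0]]
ft_force: [0.0, 0.2, 1.4]
grip_width: 0.05
```

Emit:
step_arm(targets=[[[0,-0.003,-0.03],[0,0,0],0.05],[[0,0,-0.03],[0,0,0],0.05],[[0,0,-0.02],[0,0,0],0.05],[[0,0,-0.01],[0,0,0],0.05],[[0,0,-0.008],[0,0,0],0.05],[[0,0,0],[0,0,0],0.05],[[0,0,0],[0,0,0],0.03],[[0,0,0],[0,0,0],0.01],[[0,0,0],[0,0,0],0.005],[[0,0,0],[0,0,0],0.005]], newtons=45)

```text
time_s: 16.27
eef_pos: [0.5457, -0.345, 0.0206]
eef_rot: [[0.009, -1.0, 0.001], [-1.0, -0.009, -0.0], [0.0, -0.001, -1.0]]
ft_force: [0.2, -0.5, 0.3]
grip_width: 0.0311
```

Emit:
step_arm(targets=[[[0,0,0],[0,0,0],0.005],[[0,0,0],[0,0,0],0.005],[[0,0,0],[0,0,0],0.005],[[0,0,0],[0,0,0],0.005],[[0,0,0],[0,0,0],0.005]])

```text
time_s: 16.68
eef_pos: [0.5453, -0.3449, 0.0199]
eef_rot: [[0.009, -1.0, 0.0], [-1.0, -0.009, -0.0], [0.0, -0.0, -1.0]]
ft_force: [0.0, 1.1, 4.9]
grip_width: 0.0174
```

Emit:
step_arm(targets=[[[0,0,0.02],[0,0,0],0.005],[[0,0,0.03],[0,0,0],0.005],[[-0.005,0.02,0.02],[0,0,-0.006],0.005],[[-0.006,0.035,0],[0,0,-0.007],0.005],[[-0.006,0.035,0],[0,0,-0.007],0.005],[[-0.006,0.035,0],[0,0,-0.007],0.005],[[-0.006,0.035,0],[0,0,-0.007],0.005],[[-0.006,0.035,0],[0,0,-0.007],0.005],[[-0.005,0.027,0],[0,0,-0.002],0.005],[[-0.002,0.012,0],[0,0,0],0.005]])

```text
time_s: 17.52
eef_pos: [0.5021, -0.1062, 0.0886]
eef_rot: [[-0.03, -1.0, -0.002], [-1.0, 0.03, 0.002], [-0.002, 0.002, -1.0]]
ft_force: [0.0, -0.5, -2.2]
grip_width: 0.0174
```

Emit:
step_arm(targets=[[[0,0,-0.02],[0,0,0],0.005],[[0,0,-0.02],[0,0,0],0.005],[[0,0,0],[0,0,0],0.005],[[0,0,0],[0,0,0],0.005]])

```text
time_s: 17.85
eef_pos: [0.5021, -0.111, 0.0491]
eef_rot: [[-0.035, -0.999, -0.002], [-0.999, 0.035, -0.0], [0.0, 0.002, -1.0]]
ft_force: [0.8, -0.6, -2.2]
grip_width: 0.0174
```

```bash
cat > ins.py <<'E'
from h import *
import sys
s=env.observe();print(s['eef_pos'].round(4),s['ft_force'].round(1),s['grip_width'],s['eef_rot'][:,0].round(3))
e=s['eef_pos'];O={}
for n in ('top','scene'):
    im,d=grab(n);C=cloud(n,d);O[n]=im
    # blade: points ahead of tcp, before stand
    m=(d>0)&(C[...,0]>e[0]+.035)&(C[...,0]<e[0]+.115)&(C[...,1]>e[1]-.045)&(C[...,1]<e[1]+.045)&(C[...,2]>e[2]-.03)&(C[...,2]<e[2]-.005)
    Q=C[m]
    if len(Q)>20:
        A=np.c_[Q[:,:2]-Q[:,:2].mean(0),np.ones(len(Q))];f=np.linalg.lstsq(A,Q[:,2],rcond=None)[0]
        print(n,'blade',len(Q),'mean',Q.mean(0).round(4),'slope x,y',f[:2].round(3),'x',np.percentile(Q[:,0],[1,99]).round(4),'y',np.percentile(Q[:,1],[1,99]).round(4))
        r=cv2.minAreaRect((Q[:,:2]*1000).astype(np.float32));print('  rect',np.round(r[0],1),np.round(r[1],1),round(r[2],1))
    m=(d>0)&(C[...,0]>.6)&(C[...,0]<.73)&(C[...,1]>-.24)&(C[...,1]<-.06)&(C[...,2]>.024)&(C[...,2]<.035)
    Q=C[m];r=cv2.minAreaRect((Q[:,:2]*1000).astype(np.float32));print(n,'stand rect',np.round(r[0],1),np.round(r[1],1),round(r[2],1),Q[:,2].mean().round(4))
c=np.zeros((400,800,3),np.uint8);c[:,:400]=cv2.resize(O['scene'][260:360,210:310],(400,400),interpolation=2);c[:,400:]=cv2.resize(O['top'][180:280,315:415],(400,400),interpolation=2)
cv2.imwrite(sys.argv[1],c)
E
python3 ins.py pics/ins1.png
```

```text
[ 0.5021 -0.111   0.0491] [ 0.8 -0.6 -2.2] 0.017397627792221093 [-0.035 -0.999  0.   ]
top blade 183 mean [ 0.5942 -0.1123  0.0323] slope x,y [-0.023 -0.013] x [0.5563 0.6115] y [-0.148  -0.0863]
  rect [ 580.9 -117.3] [59.9 61.6] 87.2
top stand rect [ 662.9 -138.2] [158.5 125.2] 87.8 0.0294
scene blade 526 mean [ 0.576  -0.1137  0.0359] slope x,y [-0.014  0.005] x [0.5378 0.611 ] y [-0.1443 -0.0845]
  rect [ 574.7 -114.3] [62.2 77. ] 87.5
scene stand rect [ 655.2 -144.5] [145.  109.9] 89.6 0.0306
```

View pics/ins1.png

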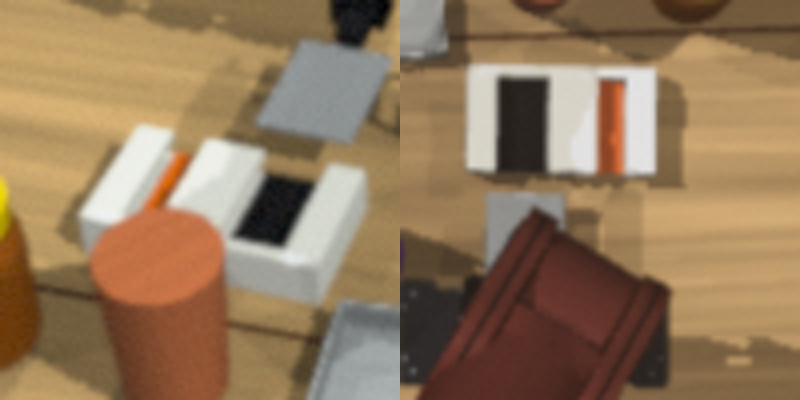

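The blade (top crop 525) lines up with the black slot (523) to within 1–2 mm, level, with its underside at 0.029. I'll lower it to 3 mm above the slot floor and slide it in.

Emit:
step_arm(targets=[[[0,0.001,-0.008],[0,0,0],0.005],[[0,0,-0.0065],[0,0,0],0.005],[[0,0,0],[0,0,0],0.005],[[0,0,0],[0,0,0],0.005]])

```text
time_s: 18.28
eef_pos: [0.5028, -0.1099, 0.0347]
eef_rot: [[-0.035, -0.999, -0.001], [-0.999, 0.035, -0.0], [0.0, 0.001, -1.0]]
ft_force: [0.2, -0.6, -2.1]
grip_width: 0.0178
```

Emit:
step_arm(targets=[[[0.01,-0.0004,0],[0,0,0],0.005],[[0.01,-0.0004,0],[0,0,0],0.005],[[0.01,-0.0004,0],[0,0,0],0.005],[[0.01,-0.0004,0],[0,0,0],0.005],[[0,0,0],[0,0,0],0.005]])

```text
time_s: 18.7
eef_pos: [0.5459, -0.1114, 0.0353]
eef_rot: [[-0.033, -0.999, 0.002], [-0.999, 0.033, -0.001], [0.001, -0.002, -1.0]]
ft_force: [-0.6, 0.0, -1.3]
grip_width: 0.0175
```

In 28 mm without resistance. Continuing.

Emit:
step_arm(targets=[[[0.01,-0.0004,0],[0,0,0],0.005],[[0.01,-0.0004,0],[0,0,0],0.005],[[0.01,-0.0004,0],[0,0,0],0.005],[[0.008,-0.0004,0],[0,0,0],0.005],[[0.004,0,0],[0,0,0],0.005],[[0,0,0],[0,0,0],0.005]])

```text
time_s: 19.2
eef_pos: [0.5861, -0.1131, 0.035]
eef_rot: [[-0.034, -0.999, 0.0], [-0.999, 0.034, -0.001], [0.001, -0.0, -1.0]]
ft_force: [0.0, 0.4, -2.4]
grip_width: 0.0171
```

```bash
python3 ins.py pics/ins2.png
```

```text
[ 0.5861 -0.1131  0.035 ] [ 0.   0.4 -2.4] 0.0171133346349541 [-0.034 -0.999  0.001]
top blade 118 mean [ 0.6812 -0.0986  0.0234] slope x,y [-0.063 -0.049] x [0.6461 0.7008] y [-0.1578 -0.0688]
  rect [ 683.3 -101.9] [ 50.6 110.9] 31.8
top stand rect [ 676.8 -148. ] [140.9  64.1] 89.3 0.0291
scene blade 570 mean [ 0.6593 -0.1108  0.022 ] slope x,y [ 0.016 -0.061] x [0.6224 0.6992] y [-0.153  -0.0721]
  rect [ 661.3 -115. ] [85.3 79.9] 88.7
scene stand rect [ 654.1 -144.9] [145.1 109.7] 88.5 0.0303
```

View pics/ins2.png

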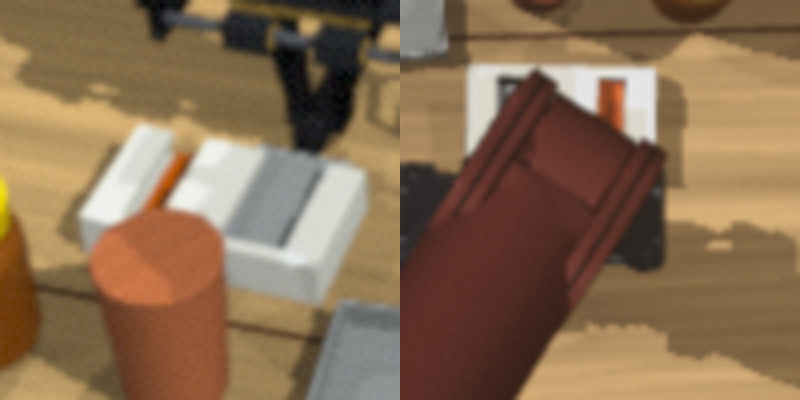

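The blade fills the wide slot almost to the back (scene crop 275,195). I'll nudge on to the wall and check the force.

Emit:
step_arm(targets=[[[0.002,0,0],[0,0,0],0.005],[[0.002,0,0],[0,0,0],0.005],[[0,0,0],[0,0,0],0.005],[[0,0,0],[0,0,0],0.005]])

```text
time_s: 19.63
eef_pos: [0.5891, -0.1129, 0.0351]
eef_rot: [[-0.034, -0.999, 0.0], [-0.999, 0.034, 0.0], [-0.0, -0.0, -1.0]]
ft_force: [0.2, 0.1, -0.5]
grip_width: 0.0178
```

Emit:
step_arm(targets=[[[0.002,0,0],[0,0,0],0.005],[[0.001,0,0],[0,0,0],0.005],[[0,0,0],[0,0,0],0.005],[[0,0,0],[0,0,0],0.005]])

```text
time_s: 19.97
eef_pos: [0.5917, -0.1129, 0.0349]
eef_rot: [[-0.034, -0.999, -0.001], [-0.999, 0.034, 0.0], [-0.0, 0.001, -1.0]]
ft_force: [-1.4, 1.1, -0.8]
grip_width: 0.0175
```

Emit:
step_arm(targets=[[[0.001,0,-0.0015],[0,0,0],0.005],[[0,0,-0.0015],[0,0,0],0.005],[[0,0,0],[0,0,0],0.005],[[0,0,0],[0,0,0],0.005]])

```text
time_s: 20.3
eef_pos: [0.5917, -0.1128, 0.0316]
eef_rot: [[-0.035, -0.999, -0.003], [-0.999, 0.035, 0.001], [-0.001, 0.003, -1.0]]
ft_force: [-6.8, 1.1, 1.4]
grip_width: 0.0175
```

Emit:
step_arm(targets=[[[0,0,0],[0,0,0],0.025],[[0,0,0],[0,0,0],0.04],[[0,0,0],[0,0,0],0.05],[[0,0,0],[0,0,0],0.05],[[0,0,0.015],[0,0,0],0.05],[[0,0,0.04],[0,0,0],0.05],[[0,0,0.04],[0,0,0],0.05],[[-0.01,-0.035,0],[0,0,0.02],0.05],[[-0.01,-0.035,0],[0,0,0.05],0.05],[[-0.01,-0.035,0],[0,0,0.05],0.05]])

```text
time_s: 21.13
eef_pos: [0.5637, -0.2187, 0.1291]
eef_rot: [[0.09, -0.996, 0.002], [-0.996, -0.09, -0.001], [0.001, -0.002, -1.0]]
ft_force: [0.1, -0.8, 0.5]
grip_width: 0.0499
```

Emit:
step_arm(targets=[[[-0.01,-0.04,0],[0,0,0.05],0.05],[[-0.01,-0.04,0],[0,0,0.03],0.05],[[-0.01,-0.04,0],[0,0,0.02],0.05],[[-0.008,-0.04,0],[0,0,0],0.05],[[0,0,0],[0,0,0],0.05],[[0,0,0],[0,0,0],0.05]])

```text
time_s: 21.63
eef_pos: [0.5228, -0.3822, 0.1286]
eef_rot: [[0.178, -0.984, 0.0], [-0.984, -0.178, -0.002], [0.002, 0.0, -1.0]]
ft_force: [1.3, 1.4, -0.5]
grip_width: 0.05
```

```bash
cat > t2.py <<'E'
from h import *
import sys
s=env.observe();print(s['eef_pos'].round(4),s['eef_rot'][:,0].round(3))
for n in ('top','scene'):
    im,d=grab(n);C=cloud(n,d);hsv=cv2.cvtColor(im,cv2.COLOR_BGR2HSV)
    for nm,cm in (('orange',cv2.inRange(hsv,(4,130,90),(16,255,255))>0),('black',hsv[...,2]<70)):
        m=cm&(d>0)&(C[...,0]>.4)&(C[...,0]<.635)&(C[...,1]<-.07)&(C[...,1]>-.6)&(C[...,2]>.009)&(C[...,2]<.034)
        k,l,st,ce=cv2.connectedComponentsWithStats(m.astype(np.uint8))
        for i in range(1,k):
            if st[i,4]<60: continue
            Q=C[l==i];Q=Q[Q[:,2]>np.percentile(Q[:,2],85)-.004];c=Q[:,:2].mean(0);w=np.linalg.svd(Q[:,:2]-c)[2][0];w*=np.sign(w[0]);t=(Q[:,:2]-c)@w
            print(n,nm,len(Q),'c',c.round(4),'z',np.median(Q[:,2]).round(4),'yaw',np.arctan2(w[1],w[0]).round(3),'ends',(c+w*t.min()).round(4),(c+w*t.max()).round(4))
E
python3 t2.py
```

```text
[ 0.5228 -0.3822  0.1286] [ 0.178 -0.984  0.002]
top black 96 c [ 0.5713 -0.1144] z 0.0306 yaw -0.046 ends [ 0.5292 -0.1124] [ 0.6168 -0.1165]
scene orange 134 c [ 0.5052 -0.4655] z 0.02 yaw 0.19 ends [ 0.4568 -0.4748] [ 0.5486 -0.4572]
scene black 152 c [ 0.5804 -0.1107] z 0.0315 yaw -0.047 ends [ 0.5333 -0.1085] [ 0.6219 -0.1126]
```

The wide turner is home: 6.8 N against the back wall, handle at stand height, yaw −0.046. Now the narrow one.

Emit:
step_arm(targets=[[[-0.001,-0.04,0],[0,0,0.012],0.05],[[-0.0005,-0.0415,0],[0,0,0],0.05],[[0,0,-0.035],[0,0,0],0.05],[[0,0,-0.035],[0,0,0],0.05],[[0,0,-0.02],[0,0,0],0.05],[[0,0,-0.012],[0,0,0],0.05],[[0,0,-0.007],[0,0,0],0.05],[[0,0,0],[0,0,0],0.05],[[0,0,0],[0,0,0],0.03],[[0,0,0],[0,0,0],0.01]])

```text
time_s: 22.57
eef_pos: [0.5247, -0.4599, 0.0199]
eef_rot: [[0.197, -0.98, 0.002], [-0.98, -0.197, -0.001], [0.002, -0.002, -1.0]]
ft_force: [-0.5, -0.5, 0.4]
grip_width: 0.0433
```

Emit:
step_arm(targets=[[[0,0,0],[0,0,0],0.005],[[0,0,0],[0,0,0],0.005],[[0,0,0],[0,0,0],0.005],[[0,0,0],[0,0,0],0.005],[[0,0,0],[0,0,0],0.005],[[0,0,0],[0,0,0],0.005],[[0,0,0],[0,0,0],0.005]])

```text
time_s: 23.15
eef_pos: [0.5239, -0.4602, 0.0188]
eef_rot: [[0.196, -0.981, 0.001], [-0.981, -0.196, -0.001], [0.001, -0.001, -1.0]]
ft_force: [-0.1, -1.7, 6.2]
grip_width: 0.0175
```

Emit:
step_arm(targets=[[[0,0,0.02],[0,0,0],0.005],[[0,0,0.03],[0,0,0],0.005],[[-0.001,0.025,0.02],[0,0,-0.03],0.005],[[-0.002,0.035,0],[0,0,-0.03],0.005],[[-0.003,0.037,0],[0,0,-0.03],0.005],[[-0.003,0.037,0],[0,0,-0.03],0.005],[[-0.003,0.037,0],[0,0,-0.03],0.005],[[-0.003,0.037,0],[0,0,-0.03],0.005],[[-0.002,0.037,0],[0,0,-0.03],0.005],[[-0.002,0.026,0],[0,0,-0.025],0.005]])

```text
time_s: 23.98
eef_pos: [0.5038, -0.1843, 0.0871]
eef_rot: [[-0.036, -0.999, -0.002], [-0.999, 0.036, 0.003], [-0.003, 0.002, -1.0]]
ft_force: [0.2, 0.2, -1.1]
grip_width: 0.0174
```

Emit:
step_arm(targets=[[[0,0.012,-0.02],[0,0,0],0.005],[[0,0,-0.02],[0,0,0],0.005],[[0,0,0],[0,0,0],0.005],[[0,0,0],[0,0,0],0.005],[[0,0,0],[0,0,0],0.005]])

```text
time_s: 24.4
eef_pos: [0.5046, -0.1775, 0.0488]
eef_rot: [[-0.039, -0.999, 0.0], [-0.999, 0.039, -0.0], [0.0, -0.0, -1.0]]
ft_force: [0.3, 0.4, -1.2]
grip_width: 0.0178
```

```bash
python3 ins.py pics/ins3.png
```

```text
[ 0.5046 -0.1775  0.0488] [ 0.3  0.4 -1.2] 0.017797540589068902 [-0.039 -0.999  0.   ]
top blade 184 mean [ 0.5879 -0.181   0.0334] slope x,y [-0.032 -0.008] x [0.5547 0.6088] y [-0.2051 -0.1642]
  rect [ 581.3 -184.7] [40.  54.9] 87.8
top stand rect [ 654.2 -147.2] [140.  107.6] 88.2 0.0291
scene blade 339 mean [ 0.5758 -0.1808  0.0362] slope x,y [-0.006 -0.   ] x [0.5401 0.6085] y [-0.2027 -0.1601]
  rect [ 574.8 -181.8] [42. 71.] 87.3
scene stand rect [ 653.7 -144.3] [144.5 108.2] 87.4 0.0306
```

View pics/ins3.png

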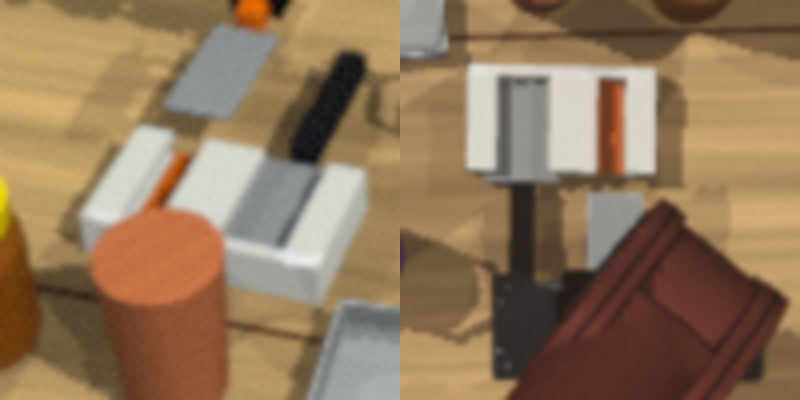

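The narrow blade (top crop 615) sits about 2.5 mm to −y of the orange slot (612, allowing for yaw and parallax). The wide turner is home behind the lips. I'll correct, lower and insert.

Emit:
step_arm(targets=[[[0,0.0023,-0.008],[0,0,0],0.005],[[0,0,-0.0065],[0,0,0],0.005],[[0,0,0],[0,0,0],0.005],[[0,0,0],[0,0,0],0.005]])

```text
time_s: 24.83
eef_pos: [0.5042, -0.1742, 0.0331]
eef_rot: [[-0.037, -0.999, -0.001], [-0.999, 0.037, 0.0], [-0.0, 0.001, -1.0]]
ft_force: [0.4, 1.2, -1.7]
grip_width: 0.0178
```

Emit:
step_arm(targets=[[[0.01,-0.0004,0],[0,0,0],0.005],[[0.01,-0.0004,0],[0,0,0],0.005],[[0.01,-0.0004,0],[0,0,0],0.005],[[0.01,-0.0004,0],[0,0,0],0.005],[[0,0,0],[0,0,0],0.005]])

```text
time_s: 25.25
eef_pos: [0.5474, -0.1757, 0.0338]
eef_rot: [[-0.036, -0.999, 0.002], [-0.999, 0.036, -0.001], [0.001, -0.002, -1.0]]
ft_force: [-0.0, 0.8, -0.9]
grip_width: 0.0176
```

Emit:
step_arm(targets=[[[0.01,-0.0004,0],[0,0,0],0.005],[[0.01,-0.0004,0],[0,0,0],0.005],[[0.01,-0.0004,0],[0,0,0],0.005],[[0.006,-0.0003,0],[0,0,0],0.005],[[0.004,0,0],[0,0,0],0.005],[[0,0,0],[0,0,0],0.005]])

```text
time_s: 25.75
eef_pos: [0.5855, -0.1773, 0.0335]
eef_rot: [[-0.037, -0.999, 0.0], [-0.999, 0.037, -0.0], [0.0, -0.0, -1.0]]
ft_force: [0.5, 0.3, -2.0]
grip_width: 0.0176
```

Emit:
step_arm(targets=[[[0.002,0,0],[0,0,0],0.005],[[0.002,0,0],[0,0,0],0.005],[[0,0,0],[0,0,0],0.005],[[0,0,0],[0,0,0],0.005]])

```text
time_s: 26.08
eef_pos: [0.5885, -0.1772, 0.0336]
eef_rot: [[-0.037, -0.999, -0.0], [-0.999, 0.037, 0.0], [-0.0, 0.0, -1.0]]
ft_force: [-0.5, -0.0, -1.2]
grip_width: 0.0179
```

Emit:
step_arm(targets=[[[0.002,0,0],[0,0,0],0.005],[[0.0015,0,0],[0,0,0],0.005],[[0,0,0],[0,0,0],0.005],[[0,0,0],[0,0,0],0.005]])

```text
time_s: 26.42
eef_pos: [0.5922, -0.1772, 0.0336]
eef_rot: [[-0.037, -0.999, 0.0], [-0.999, 0.037, 0.0], [-0.0, -0.0, -1.0]]
ft_force: [-0.5, -0.2, -1.9]
grip_width: 0.0174
```

Emit:
step_arm(targets=[[[0.0015,0,0],[0,0,0],0.005],[[0,0,-0.0015],[0,0,0],0.005],[[0,0,-0.001],[0,0,0],0.005],[[0,0,0],[0,0,0],0.005],[[0,0,0],[0,0,0],0.005]])

```text
time_s: 26.83
eef_pos: [0.5928, -0.1775, 0.0308]
eef_rot: [[-0.038, -0.999, -0.002], [-0.999, 0.038, 0.0], [-0.0, 0.002, -1.0]]
ft_force: [-5.7, -1.0, 0.8]
grip_width: 0.0175
```

Back wall reached (−5.7 N) and resting on the floor. Releasing and retreating.

Emit:
step_arm(targets=[[[0,0,0],[0,0,0],0.025],[[0,0,0],[0,0,0],0.035],[[0,0,0],[0,0,0],0.045],[[0,0,0],[0,0,0],0.045],[[0,0,0.015],[0,0,0],0.045],[[0,0,0.04],[0,0,0],0.045],[[0,0,0.04],[0,0,0],0.045],[[-0.01,-0.035,0.02],[0,0,0],0.045],[[-0.01,-0.038,0.01],[0,0,0],0.045],[[-0.01,-0.038,0],[0,0,0],0.045]])

```text
time_s: 27.67
eef_pos: [0.565, -0.2897, 0.1605]
eef_rot: [[-0.035, -0.999, 0.005], [-0.999, 0.035, -0.002], [0.002, -0.005, -1.0]]
ft_force: [0.4, -0.8, 0.6]
grip_width: 0.0449
```

Emit:
step_arm(targets=[[[-0.01,-0.038,0],[0,0,0],0.045],[[-0.01,-0.038,0],[0,0,0],0.045],[[-0.01,-0.038,0],[0,0,0],0.045],[[0,-0.03,0],[0,0,0],0.045],[[0,0,0],[0,0,0],0.045],[[0,0,0],[0,0,0],0.045]])

```text
time_s: 28.17
eef_pos: [0.5321, -0.4351, 0.1573]
eef_rot: [[-0.042, -0.999, 0.0], [-0.999, 0.042, -0.002], [0.002, -0.0, -1.0]]
ft_force: [0.8, 0.4, -0.1]
grip_width: 0.045
```

```bash
python3 t2.py; python3 ins.py pics/fin1.png | grep -v blade; python3 chk.py .624 .336 .037 pics/fin2.png | tail -12;python3 chk.py .624 .260 .03 pics/fin3.png | tail -12; python3 - <<'E'
from h import *
im,d=grab('top');cv2.imwrite('pics/fin_top.png',im)
o=np.load('top0.npz')['im'];print(env.observe()['time_s'])
a=cv2.imread('pics/fin1.png')[:,:];b=cv2.resize(cv2.imread('pics/fin2.png'),(400,308));
c=np.zeros((600,800,3),np.uint8);c[:200,:400]=cv2.resize(a,(400,200));c[:308,400:]=b;c[310:,:]=cv2.resize(im[120:352,:],(800,290));cv2.imwrite('pics/fin.png',c)
E
```

```text
[ 0.5321 -0.4351  0.1573] [-0.042 -0.999  0.002]
top orange 81 c [ 0.5715 -0.1788] z 0.031 yaw -0.024 ends [ 0.5274 -0.1777] [ 0.6148 -0.1799]
top black 82 c [ 0.5735 -0.1142] z 0.0304 yaw -0.052 ends [ 0.5294 -0.1119] [ 0.6169 -0.1165]
scene orange 170 c [ 0.5731 -0.1758] z 0.0319 yaw -0.047 ends [ 0.5233 -0.1734] [ 0.6178 -0.1779]
scene black 150 c [ 0.5783 -0.1107] z 0.0316 yaw -0.06 ends [ 0.5325 -0.1079] [ 0.621  -0.1133]
[ 0.5341 -0.4317  0.1567] [-0.5 -0.  -0.3] 0.044978191173965794 [-0.037 -0.999 -0.   ]
top stand rect [ 654.3 -147.2] [140.1 107.4] 88.4 0.0289
scene stand rect [ 653.8 -144.6] [144.5 110.6] 87.8 0.0304
0.14 24 [0.6251 0.3054 0.1467] [0.6511 0.3597 0.1498]
0.15 98 [0.6167 0.3018 0.15  ] [0.6563 0.368  0.1599]
0.16 152 [0.6144 0.3019 0.1601] [0.656  0.3677 0.17  ]
0.17 146 [0.6125 0.3019 0.1701] [0.6558 0.3678 0.1799]
0.18 144 [0.6178 0.3018 0.1801] [0.6554 0.3682 0.1898]
0.19 161 [0.6146 0.3018 0.19  ] [0.6572 0.3683 0.2   ]
0.2 156 [0.6098 0.3019 0.2   ] [0.6578 0.3719 0.21  ]
0.21 527 [0.5897 0.3018 0.21  ] [0.6573 0.3713 0.22  ]
0.22 192 [0.5894 0.3079 0.22 
[... 187 characters left out ...]

[ 0.53461834 -0.43079955  0.15627068] [ 0.15401685  0.16752441 -0.1599774 ] 0.04491485630930733
0.15 22 [0.6354 0.236  0.1567] [0.6499 0.2808 0.1598]
0.16 88 [0.6298 0.2329 0.16  ] [0.6527 0.2868 0.17  ]
0.17 120 [0.6225 0.2309 0.1701] [0.6538 0.286  0.18  ]
0.18 125 [0.627  0.2317 0.1802] [0.6522 0.2871 0.1899]
0.19 123 [0.618  0.2311 0.19  ] [0.6528 0.286  0.1998]
0.2 119 [0.6226 0.2307 0.2001] [0.6532 0.2874 0.2099]
0.21 360 [0.5985 0.2304 0.21  ] [0.653 0.287 0.22 ]
0.22 103 [0.5975 0.2365 0.22  ] [0.6523 0.2818 0.2295]
0.23 18 [0.5953 0.2565 0.2305] [0.6531 0.2615 0.2391]
0.24 17 [0.6004 0.2565 0.2401] [0.6513 0.2616 0.2482]
0.25 27 [0.6376 0.2552 0.2504] [0.6536 0.2616 0.2598]
28.5167
```

View pics/fin.png

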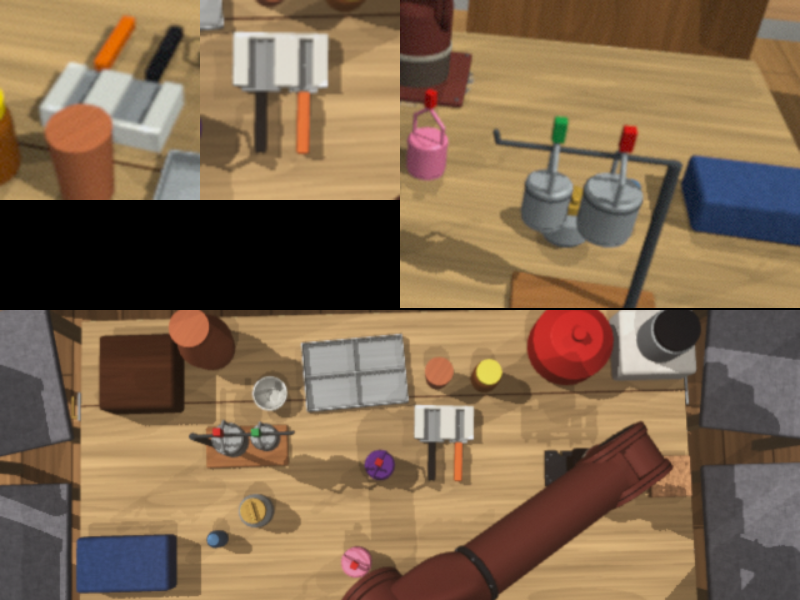

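Both pails hang (right crop 547,190 and 610,205), and both turners sit in their own slots (left crops). The bystanders look where they were. Handing in.

```bash
python3 -c "
from rig import env
print(env.hand_in())"
```

```text
the job is handed in; nothing more can be done
None
```

The job is done and handed in at about 28.5 s: both pails hang on the hook and both turners are home in their slots. `hand_in` reports no verdict, so this rests on my own last checks.

- **Pails:** only the large and medium pails were on the table. The small one was absent, and the pink and purple lookalikes were left alone. The large pail hangs nearest the post at y≈0.336, underside 0.147. The medium one hangs at y≈0.259, underside 0.156. Both are upright and released, with a gap of about 15 mm between them.
- **Turners:** the wide and narrow turners were each pushed to the back wall of their own slot (6.8 N and 5.7 N on contact) and let go. Both handles measured 0.030–0.032 high, as they should when resting on the slot floor. Yaw agreed with the stand within about 0.02 rad.
- **Disagreements:** the two cameras differed by 2–4 mm in y. The narrow turner measured 3–4 mm towards +y of its slot's middle, near the slot's 4 mm of side play and within the 8 mm allowed. The large pail slipped about 13 mm in the grip when first lifted, because I lifted before the fingers had fully closed. I allowed for this when hanging it.
- **Bystanders:** I checked these only by eye in the last top view, and none looked moved. The knock to a turner that the task warned of was not seen.

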